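Shut and lock the utensil box with the T-key

ROBOT

A 7-joint arm with a two-finger parallel gripper is mounted at the origin on the work surface. World frame = base frame: x ahead of the robot, y to its left, z up, the work surface at z = 0. Lengths are in m, angles in rad, forces in N, time in s.
With the tool pointing down it reaches from about 0.4 to 0.85 m from the base axis. Payload 10.4 kg.
Tool frame: the origin (TCP) lies at the very end of the fingers, on their centre line; the grasp point (between the pads) lies 19 mm behind it (manip.grip_depth is the distance from the TCP to the grasp point, in m); z points along the fingers, x is the direction in which the jaws open and shut, and the axes are right-handed (so a half turn about z gives the same grasp; the last joint's range is limited). The gripper opens to 85 mm and grips with 20 to 120 N. Pads are 22 mm wide; open, the fingers measure 114 mm over their backs; the gripper's body (76 mm by 85 mm) begins 54 mm behind the grasp point. The pads swing forward as they close: fully open they stand 13 mm farther back than shut.
Start: joints at [-1.223, 0.332, -0.065, 1.46, 0.022, 1.35, -0.088], TCP at [0.226, 0.583, 0.205] pointing down, gripper open.
Joint ranges: [-2.6, 2.6], [-0.5, 2.12], [-1.47, 1.34], [0.16, 2.42], [-1.27, 4.41], [0.06, 2.06], [-2.6, 2.6]. Speed limits (rad/s): [2.22, 2.22, 2.79, 2.79, 3.14, 3.14, 3.14].

INTERFACE

Orientations are given as a unit quaternion [x, y, z, w].
In Python, from workcell import manip, cams gives the robot as it stands. The module is installed in compiled form; this text tells all that it offers.
- The arm moves only by the tool move_arm, never from a script. Its arguments are lists of equal length, an entry for each row: "claw": the opening, from 0 (shut) to 1 (fully open); "dp": the shift along the tool's x, y, z as a fraction of full scale, a list of three; "turn": the turn, a rotation vector about the tool's x, y, z as a fraction of full scale, a list of three. A call has 1 to 8 rows; each row shifts and turns the commanded pose from where the row before left it, along the tool's axes as they then stand; what a row does not reach is not made up. Full scale, the value 1, is 200 mm for a shift and 45 degrees for a turn. A row lasts 1/12 s, in which the tool goes at most 41.7 mm and 7.16 degrees, less where a joint would pass 70% of its speed; a pose out of reach is approached as far as the arm can. A call with a number of a shift or a turn outside -1 to 1 is refused whole. A call with a gripper value outside its range is refused whole. The fingers move at their own pace and stop on an object; "grip_force" is the grip in N (left out, the last holds). Time passes only in rows, so rows that do not move let the fingers close. It gives the time, the measured TCP pose, the force and the opening at its end, in the units of the state.
- manip.get_obs(): the state, without advancing time (a new reading comes with each control period).
- cams.camera(name): name is "side" or "top" or "wrist"; returns the picture (480x640x3 uint8, red, green, blue); there is no depth.
- cams.camera_info(name): a dict with "fx", "fy", "cx", "cy" (pixels), "pose" (4x4, takes a point from camera to world coordinates); the wrist camera has in their place "tool_from_camera" (4x4, takes a point from camera to tool coordinates, whose origin is the TCP and whose axes are the tool frame's). Camera axes: x right, y down, z forward; pixel columns grow to the right and rows downward; lengths in m; the calibration is good to about 2 mm. A picture is of the moment at which its call begins: read the wrist's pose just before it. camera_info takes no time and is no camera call.
- manip.hand_in(): hands the job in, once; it reports no verdict.
The state is a dict: "clock": time; "joint_pos": joint angles; "joint_velocities": joint speeds; "tau": joint torques, N m; "position": TCP position; "ee_rot": TCP orientation; "ft_force": force on the tool from outside, world axes, zero at the start; "torque": the same for the moment, N m; "grip_width": opening from 0.0 (shut) to 1.0 (fully open).
Only numpy, scipy, OpenCV 4.12 (cv2) and the standard library are available. Lean on these libraries where they do the work, as an engineer would, in place of code of your own. Each camera call takes 0.05 s, during which the arm holds its last target.

TASK

Swing the utensil box's door shut, then lock the box: take the orange T-handled key from its stand, put it in the lock on top of the box, turn it while pressing until it drops fully home, then turn it clockwise to its stop and leave it standing in the lock, let go. Do not shift the bowl, the spoon or the mug.

Things in the scene. Friction and masses are not known exactly. Their poses are not given: they have to be found in the camera images.
- board: Fixed wooden board, 18 mm thick, held to the concrete ledge by a blue C-clamp; origin on its underside (ledge level) below the lock. On it a plywood utensil box, 160 deep x 160 wide x 160 mm high: roof 178 mm above the ledge, front face 55 mm in front of the origin. x points from the box's front (door side) to its back, y to the door's hinge side, z up.
- lock (a point): Centre of the lock's mouth, level with the top of its square steel housing (60 x 60 mm, 15 mm proud of the box's roof, 193 mm above the ledge). Axes as the board. The mouth is a round bore 35 mm across and 25 mm deep; the lock's core lies at its bottom.
- core_face (a point): Centre of the core's flat face, 25 mm below the mouth. In it a keyway 32 long, 14 wide, 18 mm deep; its angle is unknown, long side within 0.5 rad either way of this point's y axis: feel for it. The face is sprung: pressed, it gives up to 8 mm (4 N at first, 10 N at the end). When the blade lines up (within 0.1 rad) the core springs up round it and the force falls. This point never moves.
- core (a joint): Turn of the core since the start (rad): 0 = unlocked as found, grows clockwise seen from above, stop at 1.25 = locked. Stiff (0.2 N m), stays where it is left; turned with the key fully in.
- door (a joint): Opening of the door (rad): 0 = shut, at a stop; grows as it opens towards the robot; starts at 0.5 to 1.0. Green panel 158 wide, 150 high, 12 mm thick, white inset, upright hinge at the box's front edge on the +y side; top edge 172 mm above the ledge. Slightly stiff hinge (0.06 N m), stays where it is left.
- door_push (a point): Point on the door's outer face, 120 mm from the hinge axis and 20 mm below the top edge. Turns with the door: x is the normal into the box, y points along the door to the hinge; the hinge axis lies at x = +12 mm, y = +120 mm from here.
- key_grip (a point): Centre of the key's orange T-bar: 100 mm long (y), 14 thick (x), 24 high (z up). Below it a neck 12 mm across and 14 long, a round steel body 30 mm across and 42 long, then the blade. Key about 0.2 kg. It hangs upright with the bar's ends on the two cheeks of its stand; the middle 70 mm of the bar is free to grip.
- key_tip (a point): Lower end of the key's blade, on its axis, 84 mm below the bar's centre; axes as key_grip. The blade is flat: 28 mm long (y, in line with the bar), 10 thick (x), 16 deep. Fully home in the keyway, the round body rests on the core's face and the tip is 16 mm below it.
- stand: Fixed wooden key stand, base 70 x 120 x 8 mm, with two upright cheeks (40 mm along x, 14 mm along y) centred 44 mm either side of the middle along y, tops 90 mm above the ledge. Origin under its centre. Lift the key 85 mm to clear it. Stand and bowl are on opposite sides of the box, either way round.
- bowl_mid (a point): Middle of a white rice bowl, 120 mm across and 58 mm high, on the ledge; leave alone.
- spoon: Steel teaspoon 140 mm long, lying on the ledge near the bowl; leave alone. Origin under its middle.
- mug: Blue mug, 76 mm across and 90 mm high, on the ledge; leave alone. Origin at the centre of its underside.
- rack: Fixed drying rack, 160 x 170 mm, with three upright aluminium plates reaching 195 mm above the ledge. Origin at the centre of its underside.

How it is judged:
On the way, in this order (a step that is already met when the one before it is completed fails the run):
1. the door is shut (value of joint door below 0.05 rad), for 0.2 s.
2. the key has dropped into the keyway, with the door shut (z of key_tip in the frame of lock below -0.0375 m and horizontal distance between key_tip and lock below 0.006 m and value of joint door below 0.05 rad), for 0.1 s.
3. the core is turned clockwise to its stop by the key (value of joint core above 1.1 rad and z of key_tip in the frame of lock below -0.0375 m), for 0.1 s.
At the end, for the whole second after the job is handed in: The door is shut (under 0.05 rad), the core is turned at least 1.1 rad clockwise, and the key stands at rest in the lock, upright within 0.15 rad, its tip at least 37.5 mm below the lock's mouth and within 6 mm of the axis (all of step 3 and value of joint door below 0.05 rad and horizontal distance between key_tip and lock below 0.006 m and angle between key_grip's own z axis and vertical below 0.15 rad and linear speed of key below 0.02 m/s); the robot touches nothing.
It fails at once if the bowl is shifted more than 20 mm (distance of bowl_mid from where it was at the start of the episode above 0.02 m).
It fails at once if the spoon is shifted more than 20 mm (distance of spoon from where it was at the start of the episode above 0.02 m).
It fails at once if the mug is shifted more than 20 mm (distance of mug from where it was at the start of the episode above 0.02 m).
It also fails if it takes over 64 s, if anything falls off the work surface, if the arm or the gripper's body presses on something with over 40 N, if the wrist force passes 120 N, or if a joint passes its speed limit or range.

## Working session

There is one attempt and no reset: what is moved stays moved. The work goes in short steps, Python scripts to look and compute and a tool call to move; the robot and the scene stay as the last step left them, time stands still between calls to the robot, and variables do not carry over. Pictures are saved under pics/ and viewed, and the job is handed in when it is done.

Besides the shell and the picture viewer there is one more tool, called after "Request:" as name(argument=value, ...), one argument or row to a line, values as JSON. move_arm: Moves the arm, as the interface text tells. Shift numbers are shares of 200 mm and turn numbers shares of 45 degrees, none past 1 either way. Its arguments: {"type":"object","properties":{"claw":{"type":"array","items":{"type":"number"}},"dp":{"type":"array","items":{"type":"array","items":{"type":"number"}}},"turn":{"type":"array","items":{"type":"array","items":{"type":"number"}}},"grip_force":{"type":"number"}},"required":["claw","dp","turn"]}

```bash
mkdir -p pics; cat > h.py <<'E'
import numpy as np, cv2
from workcell import manip, cams
from scipy.spatial.transform import Rotation as R
def save(n,f):
    im=cams.camera(n); cv2.imwrite('pics/'+f,im[:,:,::-1]); return im
def ray(ci,u,v,T=None):
    P=np.array(ci['pose']) if T is None else T
    d=P[:3,:3]@np.array([(u-ci['cx'])/ci['fx'],(v-ci['cy'])/ci['fy'],1]); return P[:3,3],d
def onz(ci,u,v,z,T=None):
    o,d=ray(ci,u,v,T); return o+d*(z-o[2])/d[2]
def proj(ci,p,T=None):
    P=np.array(ci['pose']) if T is None else T
    c=np.linalg.inv(P)@np.append(p,1); return ci['fx']*c[0]/c[2]+ci['cx'],ci['fy']*c[1]/c[2]+ci['cy']
def tri(a,b):
    (o1,d1),(o2,d2)=a,b
    A=np.stack([d1,-d2],1); s=np.linalg.lstsq(A,o2-o1,rcond=None)[0]
    p,q=o1+d1*s[0],o2+d2*s[1]; return (p+q)/2,np.linalg.norm(p-q)
def toolT():
    o=manip.get_obs(); T=np.eye(4); T[:3,:3]=R.from_quat(o['ee_rot']).as_matrix(); T[:3,3]=o['position']; return T
def st():
    o=manip.get_obs()
    print('t',round(o['clock'],2),'p',np.round(o['position'],4),'q',np.round(o['ee_rot'],4),'F',np.round(o['ft_force'],1),'M',np.round(o['torque'],2),'w',round(o['grip_width'],3),'j',np.round(o['joint_pos'],2))
    print(np.round(R.from_quat(o['ee_rot']).as_matrix(),3))
E
python3 - <<'E'
from h import *
st()
print(manip.grip_depth)
for n in ['side','top','wrist']:
    save(n,n+'0.png'); ci=cams.camera_info(n); print(n,{k:np.round(v,4).tolist() for k,v in ci.items()})
E
```

```text
t 0.0 p [0.2263 0.5821 0.2044] q [ 8.253e-01  5.647e-01 -6.000e-04  4.000e-04] F [-0.  -0.7 -0.7] M [-0.01  0.01  0.05] w 0.999 j [-1.22  0.33 -0.06  1.46  0.02  1.35 -0.09]
[[ 0.362  0.932 -0.   ]
 [ 0.932 -0.362 -0.001]
 [-0.001  0.    -1.   ]]
0.0187
side {'fx': 546.1953, 'fy': 546.1953, 'cx': 319.9689, 'cy': 240.1401, 'pose': [[0.9172, -0.2492, 0.311, 0.1635], [-0.3985, -0.5644, 0.723, -0.8457], [-0.0046, -0.787, -0.6169, 0.8557], [0.0, 0.0, 0.0, 1.0]]}
top {'fx': 533.5476, 'fy': 533.5476, 'cx': 308.3391, 'cy': 235.9337, 'pose': [[0.0174, -0.9973, 0.0712, 0.4295], [-0.9997, -0.016, 0.0196, -0.0042], [-0.0184, -0.0715, -0.9973, 1.3126], [0.0, 0.0, 0.0, 1.0]]}
wrist {'fx': 362.2316, 'fy': 362.2316, 'cx': 323.1568, 'cy': 241.7451, 'tool_from_camera': [[1.0, -0.0022, -0.0001, -0.0008], [0.0021, 0.9489, 0.3155, -0.0815], [-0.0006, -0.3155, 0.9489, -0.1683], [0.0, 0.0, 0.0, 1.0]]}
```

View pics/side0.png

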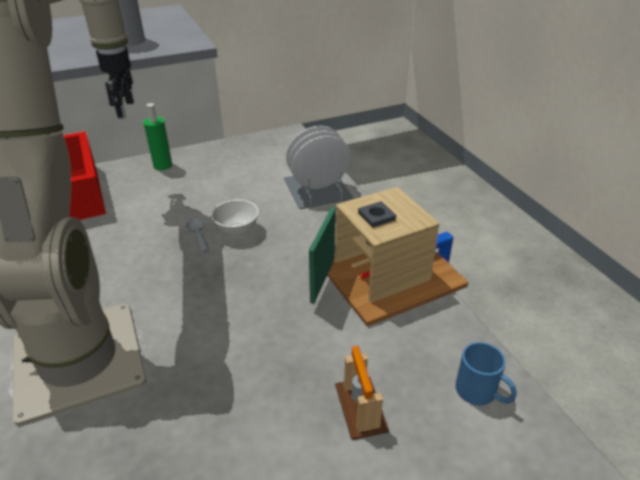

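View pics/top0.png

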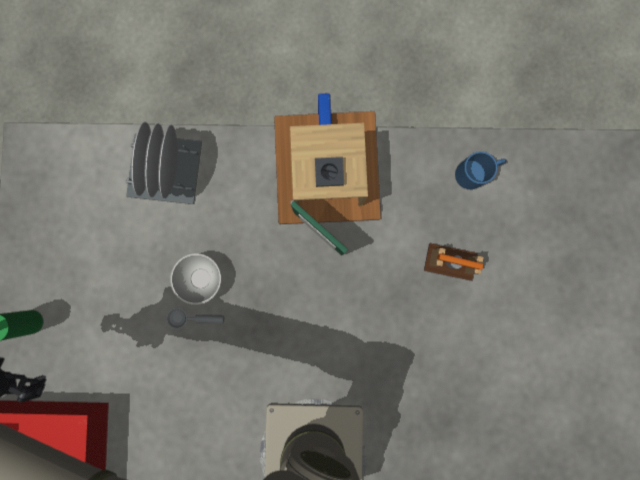

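View pics/wrist0.png

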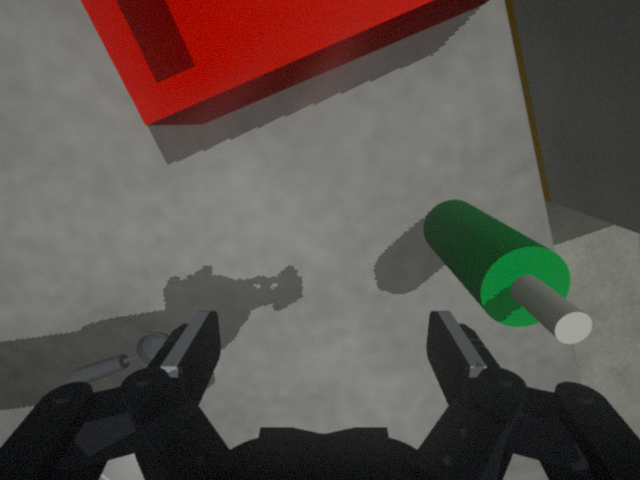

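Top view: box roof about (330,160), with the lock housing at (330,172). The door runs from its hinge at (293,203) to its free edge at (345,252). The key bar is at (461,261), mug (480,170), bowl (196,278), spoon about (197,319). Next I'll measure these.

```bash
python3 - <<'E'
from h import *
t=cv2.imread('pics/top0.png'); s=cv2.imread('pics/side0.png')
T=cams.camera_info('top'); S=cams.camera_info('side')
def big(m):
    n,l,stt,c=cv2.connectedComponentsWithStats(m.astype(np.uint8)); i=1+np.argmax(stt[1:,4]); return l==i
def rect(m):
    cs,_=cv2.findContours(m.astype(np.uint8),cv2.RETR_EXTERNAL,cv2.CHAIN_APPROX_NONE); return cv2.minAreaRect(max(cs,key=cv2.contourArea))
def hsv(im): return cv2.cvtColor(im,cv2.COLOR_BGR2HSV)
ht,hs=hsv(t),hsv(s)
for nm,h in(('t',ht),('s',hs)):
    m=big((h[...,0]>=8)&(h[...,0]<=16)&(h[...,1]>200)&(h[...,2]>150)); r=rect(m); print(nm,'key',r, m.sum(), cv2.boxPoints(r).round(1).tolist())
    g=big((h[...,0]>55)&(h[...,0]<95)&(h[...,1]>100)&(np.arange(480)[:,None]>150)&(np.arange(640)[None]>200)); r=rect(g); print(nm,'door',r,cv2.boxPoints(r).round(1).tolist())
crop=lambda im,x,y,w,h,k:cv2.resize(im[y:y+h,x:x+w],None,fx=k,fy=k,interpolation=cv2.INTER_CUBIC)
cv2.imwrite('pics/ct.png',crop(t,265,90,130,180//1,3)); cv2.imwrite('pics/ck.png',crop(t,410,220,100,75,6)); cv2.imwrite('pics/cs.png',crop(s,290,170,200,150,4))
E
```

```text
t key ((460.47064208984375, 261.11767578125), (42.6862678527832, 4.850712299346924), 14.03624439239502) 123 [[439.20001220703125, 258.29998779296875], [440.3999938964844, 253.60000610351562], [481.79998779296875, 263.8999938964844], [480.6000061035156, 268.6000061035156]]
t door ((318.10919189453125, 227.99948120117188), (70.91876220703125, 6.864675521850586), 41.71076202392578) [[289.3999938964844, 207.0], [293.8999938964844, 201.8000030517578], [346.8999938964844, 249.0], [342.29998779296875, 254.1999969482422]]
s key ((361.4634094238281, 369.1707458496094), (46.779991149902344, 7.969924449920654), 72.34988403320312) 151 [[350.6000061035156, 348.1000061035156], [358.20001220703125, 345.70001220703125], [372.3999938964844, 390.29998779296875], [364.79998779296875, 392.70001220703125]]
s door ((320.94390869140625, 254.45938110351562), (22.29121208190918, 93.699951171875), 2.2025980949401855) [[308.0, 300.79998779296875], [311.6000061035156, 207.1999969482422], [333.8999938964844, 208.10000610351562], [330.29998779296875, 301.70001220703125]]
```

View pics/ct.png

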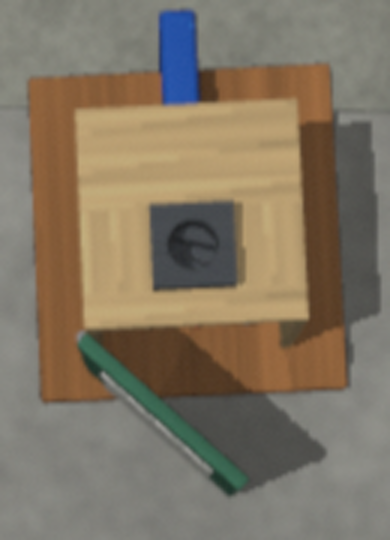

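View pics/cs.png

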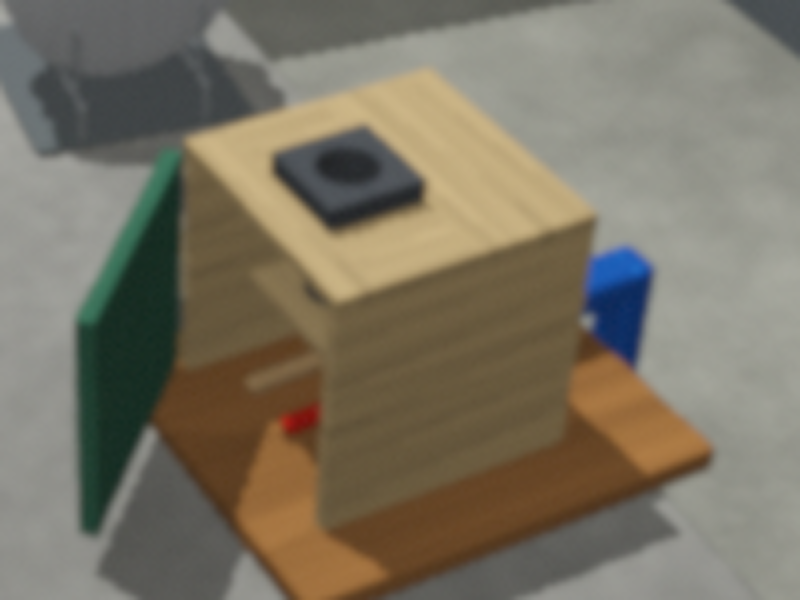

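View pics/ck.png

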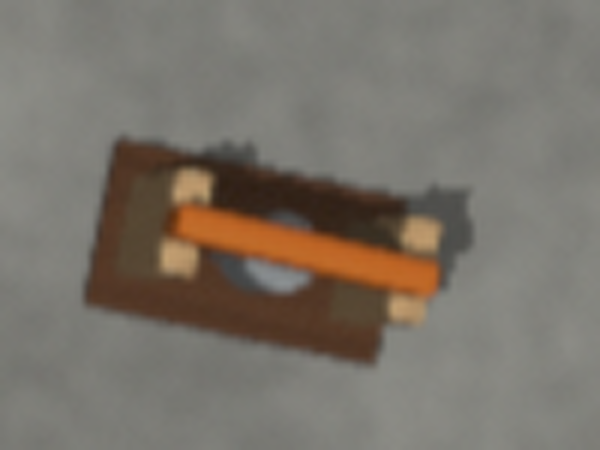

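```bash
python3 - <<'E'
from h import *
T=cams.camera_info('top'); S=cams.camera_info('side')
c=np.array([(151,205),(236,201),(240,285),(154,290)])/3+[265,90]
w=np.array([onz(T,u+0,v,.193)for u,v in c]); print('housing',w.round(4).tolist(),w.mean(0).round(4),[np.linalg.norm(w[i]-w[i-1]).round(4) for i in range(4)])
# side: housing top corners
s=np.array([(275,158),(367,126),(424,183),(332,215)])/4+[290,170]
ws=np.array([onz(S,u,v,.193)for u,v in s]); print('side',ws.mean(0).round(4),[np.linalg.norm(ws[i]-ws[i-1]).round(4) for i in range(4)])
r=np.array([(75,112),(296,98),(308,318),(84,329)])/3+[265,90]
wr=np.array([onz(T,u,v,.178)for u,v in r]); print('roof',wr.round(4).tolist(),[np.linalg.norm(wr[i]-wr[i-1]).round(4) for i in range(4)])
x=(w[0]-w[3]+w[1]-w[2]); print('yaw housing',np.arctan2(x[1],x[0])); x=(wr[0]-wr[3]+wr[1]-wr[2]); print('roof x',np.arctan2(x[1],x[0])); y=(wr[0]-wr[1]+wr[3]-wr[2]); print('roof y',np.arctan2(-y[0],y[1]))
x=ws[1]-ws[2]; print(ws.round(4).tolist())
# tri lock
print(tri(ray(T,*c.mean(0)),ray(S,*s.mean(0))))
# key bar centre
print('key',tri(ray(T,460.5,261.1),ray(S,361.5,369.2)))
a=tri(ray(T,439.8,256),ray(S,354.4,346.9)); b=tri(ray(T,481.2,266.2),ray(S,368.6,391.5)); print(a,b,np.linalg.norm(a[0]-b[0]))
d=[onz(T,u,v,.172) for u,v in [(289.4,207),(293.9,201.8),(346.9,249),(342.3,254.2)]]; print('door',np.round(d,4).tolist())
print('mug',onz(T,480,168,.09),'bowl',onz(T,196,279,.058))
E
```

```text
housing [[0.6751, 0.0058, 0.193], [0.6788, -0.0543, 0.193], [0.6188, -0.0579, 0.193], [0.6144, 0.0027, 0.193]] [ 0.6468 -0.0259  0.193 ] [np.float64(0.0608), np.float64(0.0602), np.float64(0.0601), np.float64(0.0607)]
side [ 0.6454 -0.0313  0.193 ] [np.float64(0.0574), np.float64(0.0594), np.float64(0.0586), np.float64(0.0572)]
roof [[0.7457, 0.0619, 0.178], [0.7579, -0.0972, 0.178], [0.5983, -0.1074, 0.178], [0.588, 0.0523, 0.178]] [np.float64(0.158), np.float64(0.1596), np.float64(0.1599), np.float64(0.16)]
yaw housing 0.05538415708871091
roof x 0.06201688709584583
roof y 0.07039488714731897
[[0.6146, -0.0058, 0.193], [0.6736, 0.0011, 0.193], [0.6753, -0.0575, 0.193], [0.6183, -0.0631, 0.193]]
(array([ 0.64801217, -0.02622334,  0.18846255]), np.float64(0.0009103186061179973))
key (array([ 0.46426857, -0.3235594 ,  0.10573609]), np.float64(0.0005300048398675031))
(array([ 0.4744434 , -0.27645187,  0.10840117]), np.float64(0.0014211361864398357)) (array([ 0.45374239, -0.36955512,  0.10665036]), np.float64(0.00019810409818228018)) 0.09539293501733888
door [[0.5728, 0.0601, 0.172], [0.5842, 0.0506, 0.172], [0.4843, -0.0647, 0.172], [0.4731, -0.055, 0.172]]
mug [ 0.6801981  -0.37317149  0.09      ] bowl [0.41331427 0.28304901 0.058     ]
```

```bash
cat >> h.py <<'E'
import json
def yawof(Rm): return np.degrees(np.arctan2(Rm[1,0],Rm[0,0]))
def plan(wps,T=None,claw=0):
    """wps: list of (pos, yaw deg or None, nrows); tool kept straight down"""
    T=toolT() if T is None else T
    p=T[:3,3].copy(); Rm=T[:3,:3].copy(); rows=[]
    for tp,ty,n in wps:
        tp=np.array(tp,float); y0=yawof(Rm); ty=y0 if ty is None else ty
        Rt=R.from_euler('z',ty,degrees=True).as_matrix()@np.diag([1,-1,-1.])
        rv=R.from_matrix(Rm.T@Rt).as_rotvec()
        step=(tp-p)/n; mx=np.linalg.norm(step)
        for i in range(n):
            d=np.round(Rm.T@step/.2,3); t=np.round(rv/n/np.radians(45),3)
            rows.append((d.tolist(),t.tolist()))
            p=p+Rm@d*.2; Rm=Rm@R.from_rotvec(t*np.radians(45)).as_matrix()
        print('leg mm/row %.1f deg/row %.2f end'%(mx*1e3,np.degrees(np.linalg.norm(rv))/n),p.round(4),yawof(Rm).round(1))
    for i in range(0,len(rows),8):
        print('dp',json.dumps([a for a,b in rows[i:i+8]])); print('turn',json.dumps([b for a,b in rows[i:i+8]]))
E
python3 - <<'E'
from h import *
plan([((.40,.28,.2),33,11),((.44,.03,.14),3.6,9)])
E
```

```text
leg mm/row 31.7 deg/row 3.25 end [0.3998 0.2803 0.2005] 33.1
leg mm/row 29.0 deg/row 3.28 end [0.4406 0.03   0.1395] 3.5
dp [[-0.099, 0.123, 0.002], [-0.092, 0.129, 0.002], [-0.085, 0.134, 0.002], [-0.077, 0.138, 0.002], [-0.069, 0.143, 0.002], [-0.061, 0.146, 0.002], [-0.053, 0.149, 0.002], [-0.044, 0.152, 0.002]]
turn [[0.0, 0.0, 0.072], [0.0, 0.0, 0.072], [0.0, 0.0, 0.072], [0.0, 0.0, 0.072], [0.0, 0.0, 0.072], [0.0, 0.0, 0.072], [0.0, 0.0, 0.072], [0.0, 0.0, 0.072]]
dp [[-0.036, 0.154, 0.002], [-0.027, 0.156, 0.002], [-0.018, 0.157, 0.002], [-0.057, 0.129, 0.034], [-0.05, 0.132, 0.034], [-0.042, 0.134, 0.034], [-0.034, 0.137, 0.034], [-0.026, 0.138, 0.034]]
turn [[0.0, 0.0, 0.072], [0.0, 0.0, 0.072], [0.0, 0.0, 0.072], [0.0, 0.0, 0.073], [0.0, 0.0, 0.073], [0.0, 0.0, 0.073], [0.0, 0.0, 0.073], [0.0, 0.0, 0.073]]
dp [[-0.018, 0.14, 0.034], [-0.01, 0.14, 0.034], [-0.002, 0.141, 0.034], [0.006, 0.141, 0.034]]
turn [[0.0, 0.0, 0.073], [0.0, 0.0, 0.073], [0.0, 0.0, 0.073], [0.0, 0.0, 0.073]]
```

Request:
move_arm(
  claw=[0,0,0,0,0,0,0,0],
  dp=[
    [-0.099,0.123,0.002],
    [-0.092,0.129,0.002],
    [-0.085,0.134,0.002],
    [-0.077,0.138,0.002],
    [-0.069,0.143,0.002],
    [-0.061,0.146,0.002],
    [-0.053,0.149,0.002],
    [-0.044,0.152,0.002],
  ],
  turn=[
    [0,0,0.072],
    [0,0,0.072],
    [0,0,0.072],
    [0,0,0.072],
    [0,0,0.072],
    [0,0,0.072],
    [0,0,0.072],
    [0,0,0.072],
  ],
)

```text
clock: 0.82
position: [0.3532, 0.3614, 0.2019]
ee_rot: [0.931, 0.364, -0.0, -0.0]
ft_force: [0.6, 0.4, 0.1]
grip_width: 0.002
```

Request:
move_arm(
  claw=[0,0,0,0,0,0,0,0],
  dp=[
    [-0.036,0.154,0.002],
    [-0.027,0.156,0.002],
    [-0.018,0.157,0.002],
    [-0.057,0.129,0.034],
    [-0.05,0.132,0.034],
    [-0.042,0.134,0.034],
    [-0.034,0.137,0.034],
    [-0.026,0.138,0.034],
  ],
  turn=[
    [0,0,0.072],
    [0,0,0.072],
    [0,0,0.072],
    [0,0,0.073],
    [0,0,0.073],
    [0,0,0.073],
    [0,0,0.073],
    [0,0,0.073],
  ],
)

```text
clock: 1.48
position: [0.4223, 0.1401, 0.1664]
ee_rot: [0.99, 0.144, -0.0, -0.0]
ft_force: [0.1, -1.1, 0.1]
grip_width: 0.003
```

Request:
move_arm(
  claw=[0,0,0,0],
  dp=[
    [-0.018,0.14,0.034],
    [-0.01,0.14,0.034],
    [-0.002,0.141,0.034],
    [0.006,0.141,0.034],
  ],
  turn=[
    [0,0,0.073],
    [0,0,0.073],
    [0,0,0.073],
    [0,0,0.073],
  ],
)

```text
clock: 1.82
position: [0.4406, 0.029, 0.1393]
ee_rot: [1.0, 0.03, 0.0, -0.0]
ft_force: [0.6, -0.0, -0.1]
grip_width: -0.003
```

Tracking is accurate. Now the door push, with waypoints to (0.482,-0.02) and on to (0.562,-0.073).

```bash
python3 - <<'E'
from h import *
plan([((.478,-.018,.138),3.6,4),((.545,-.07,.138),3.6,8)])
save('wrist','w1.png')
E
```

```text
leg mm/row 15.0 deg/row 0.05 end [ 0.4779 -0.0178  0.1377] 3.6
leg mm/row 10.6 deg/row 0.00 end [ 0.5452 -0.0697  0.1377] 3.6
dp [[0.043, 0.061, 0.002], [0.043, 0.061, 0.002], [0.043, 0.061, 0.002], [0.043, 0.062, 0.002], [0.04, 0.035, -0.0], [0.04, 0.035, -0.0], [0.04, 0.035, -0.0], [0.04, 0.035, -0.0]]
turn [[-0.0, -0.0, -0.001], [-0.0, -0.0, -0.001], [-0.0, -0.0, -0.001], [-0.0, -0.0, -0.001], [-0.0, -0.0, -0.0], [-0.0, -0.0, -0.0], [-0.0, -0.0, -0.0], [-0.0, -0.0, -0.0]]
dp [[0.04, 0.035, -0.0], [0.04, 0.035, -0.0], [0.04, 0.035, -0.0], [0.04, 0.035, -0.0]]
turn [[-0.0, -0.0, -0.0], [-0.0, -0.0, -0.0], [-0.0, -0.0, -0.0], [-0.0, -0.0, -0.0]]
```

View pics/w1.png

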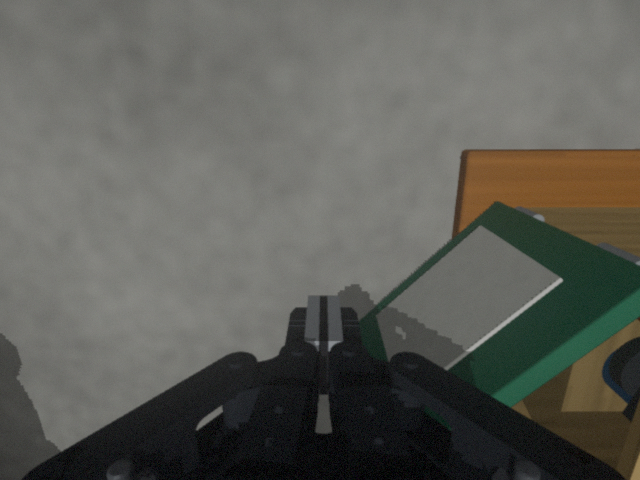

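The wrist view shows the closed fingertips at about (323,320). The door's outer face, with its white inset, is just to their right, so the planned direction is right.

Request:
move_arm(
  claw=[0,0,0,0,0,0,0,0],
  dp=[
    [0.043,0.061,0.002],
    [0.043,0.061,0.002],
    [0.043,0.061,0.002],
    [0.043,0.062,0.002],
    [0.04,0.035,0],
    [0.04,0.035,0],
    [0.04,0.035,0],
    [0.04,0.035,0],
  ],
  turn=[
    [0,0,0],
    [0,0,0],
    [0,0,0],
    [0,0,0],
    [0,0,0],
    [0,0,0],
    [0,0,0],
    [0,0,0],
  ],
)

```text
clock: 2.53
position: [0.512, -0.0426, 0.1378]
ee_rot: [1.0, 0.031, -0.0, -0.0]
ft_force: [0.2, 0.8, -0.5]
grip_width: -0.002
```

Request:
move_arm(
  claw=[0,0,0,0],
  dp=[
    [0.04,0.035,0],
    [0.04,0.035,0],
    [0.04,0.035,0],
    [0.04,0.035,0],
  ],
  turn=[
    [0,0,0],
    [0,0,0],
    [0,0,0],
    [0,0,0],
  ],
)

```text
clock: 2.87
position: [0.5462, -0.0689, 0.138]
ee_rot: [1.0, 0.031, -0.0, -0.0]
ft_force: [-0.5, 1.0, 0.9]
grip_width: 0.001
```

```bash
python3 - <<'E'
from h import *
st()
save('top','t2.png')
im=cv2.imread('pics/t2.png'); cv2.imwrite('pics/t2c.png',cv2.resize(im[90:270,240:420],None,fx=3,fy=3))
E
```

```text
t 2.87 p [ 0.5462 -0.0689  0.138 ] q [ 0.9995  0.0311 -0.     -0.    ] F [-0.5  1.   0.9] M [0.14 0.11 0.03] w 0.001 j [-0.46  0.23  0.58  1.78 -0.14  1.17  0.22]
[[ 0.998  0.062 -0.   ]
 [ 0.062 -0.998  0.   ]
 [-0.    -0.    -1.   ]]
```

View pics/t2c.png

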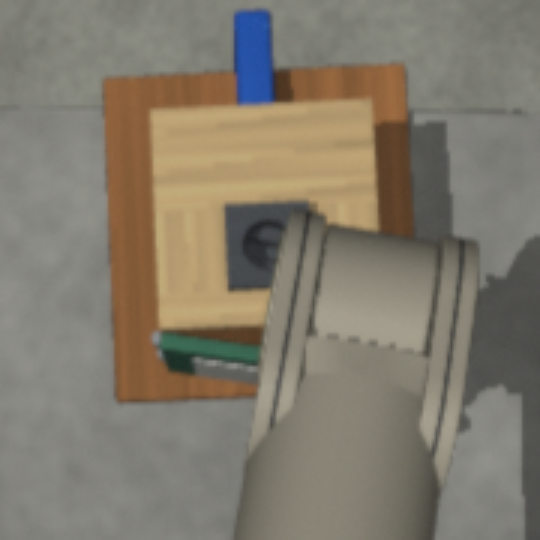

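Request:
move_arm(
  claw=[0,0,0,0,0],
  dp=[
    [0.02,0,0],
    [0.02,0,0],
    [0.02,0,0],
    [0.015,0,0],
    [0.015,0,0],
  ],
  turn=[
    [0,0,0],
    [0,0,0],
    [0,0,0],
    [0,0,0],
    [0,0,0],
  ],
)

```text
clock: 3.33
position: [0.5636, -0.0669, 0.138]
ee_rot: [1.0, 0.031, -0.0, -0.0]
ft_force: [-1.1, -0.7, 0.5]
grip_width: 0.004
```

Request:
move_arm(
  claw=[0,0,0],
  dp=[
    [0.01,0,0],
    [0.01,0,0],
    [0.0,0,0],
  ],
  turn=[
    [0,0,0],
    [0,0,0],
    [0,0,0],
  ],
)

```text
clock: 3.58
position: [0.5677, -0.0668, 0.138]
ee_rot: [1.0, 0.031, 0.0, -0.0]
ft_force: [-0.3, 0.2, 0.1]
grip_width: -0.003
```

Request:
move_arm(
  claw=[0,0,0],
  dp=[
    [0.01,0,0],
    [0.01,0,0],
    [0.0,0,0],
  ],
  turn=[
    [0,0,0],
    [0,0,0],
    [0,0,0],
  ],
)

```text
clock: 3.83
position: [0.5701, -0.0668, 0.1377]
ee_rot: [1.0, 0.031, -0.002, -0.0]
ft_force: [-8.6, 0.5, 4.5]
grip_width: 0.001
```

```bash
python3 - <<'E'
from h import *
plan([((.572,-.0668,.138),None,2),((.535,-.069,.138),None,2),((.535,-.069,.24),None,4),((.63,-.03,.31),3.6,4)])
E
```

```text
leg mm/row 1.0 deg/row 0.09 end [ 0.5721 -0.0667  0.1381] 3.5
leg mm/row 18.6 deg/row 0.02 end [ 0.535  -0.069   0.1381] 3.5
leg mm/row 25.5 deg/row 0.01 end [ 0.535  -0.0691  0.2397] 3.5
leg mm/row 31.1 deg/row 0.02 end [ 0.6304 -0.0304  0.3101] 3.5
dp [[0.005, 0.0, -0.001], [0.005, 0.0, -0.001], [-0.093, -0.0, 0.0], [-0.093, -0.0, 0.0], [0.0, -0.0, -0.127], [0.0, -0.0, -0.127], [0.0, -0.0, -0.127], [0.0, -0.0, -0.127]]
turn [[-0.0, 0.002, -0.0], [-0.0, 0.002, -0.0], [-0.0, 0.0, -0.0], [-0.0, 0.0, -0.0], [-0.0, 0.0, -0.0], [-0.0, 0.0, -0.0], [-0.0, 0.0, -0.0], [-0.0, 0.0, -0.0]]
dp [[0.122, -0.041, -0.088], [0.122, -0.041, -0.088], [0.122, -0.041, -0.088], [0.122, -0.041, -0.088]]
turn [[-0.0, 0.0, -0.0], [-0.0, 0.0, -0.0], [-0.0, 0.0, -0.0], [-0.0, 0.0, -0.0]]
```

Request:
move_arm(
  claw=[0,0,0,0,0,0,0],
  dp=[
    [0.005,0,0],
    [0,0,0],
    [-0.1,0,0],
    [-0.1,0,0],
    [0,0,-0.127],
    [0,0,-0.127],
    [0,0,-0.127],
  ],
  turn=[
    [0,0,0],
    [0,0,0],
    [0,0,0],
    [0,0,0],
    [0,0,0],
    [0,0,0],
    [0,0,0],
  ],
)

```text
clock: 4.42
position: [0.532, -0.0691, 0.2152]
ee_rot: [1.0, 0.031, -0.0, -0.0]
ft_force: [1.0, -0.5, -0.1]
grip_width: -0.001
```

Request:
move_arm(
  claw=[0.6,0.6,0.6,0.6,0.6,0.6],
  dp=[
    [0,0,-0.127],
    [0.122,-0.041,-0.088],
    [0.122,-0.041,-0.088],
    [0.122,-0.041,-0.088],
    [0.122,-0.041,-0.088],
    [0,0,0],
  ],
  turn=[
    [0,0,0],
    [0,0,0],
    [0,0,0],
    [0,0,0],
    [0,0,0],
    [0,0,0],
  ],
)

```text
clock: 4.92
position: [0.6318, -0.0268, 0.3118]
ee_rot: [0.999, 0.033, 0.002, -0.0]
ft_force: [0.8, -0.1, 0.0]
grip_width: 0.602
```

```bash
python3 - <<'E'
from h import *
st(); np.save('T3.npy',toolT())
save('wrist','w3.png'); save('side','s3.png')
im=cv2.imread('pics/s3.png'); cv2.imwrite('pics/s3c.png',cv2.resize(im[160:330,290:490],None,fx=3,fy=3))
E
```

```text
t 4.92 p [ 0.6318 -0.0268  0.3118] q [ 9.994e-01  3.330e-02  1.800e-03 -1.000e-04] F [ 0.8 -0.1  0. ] M [ 0.04 -0.1   0.01] w 0.602 j [-0.46  0.35  0.59  1.29 -0.19  1.56  0.17]
[[ 0.998  0.067  0.004]
 [ 0.067 -0.998  0.   ]
 [ 0.004 -0.    -1.   ]]
```

View pics/w3.png

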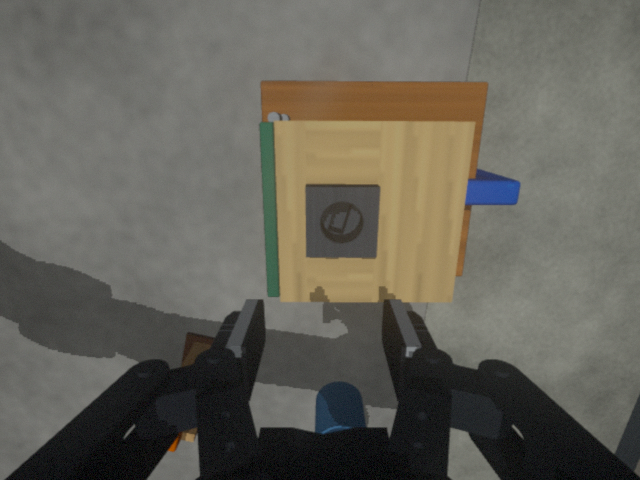

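View pics/s3c.png

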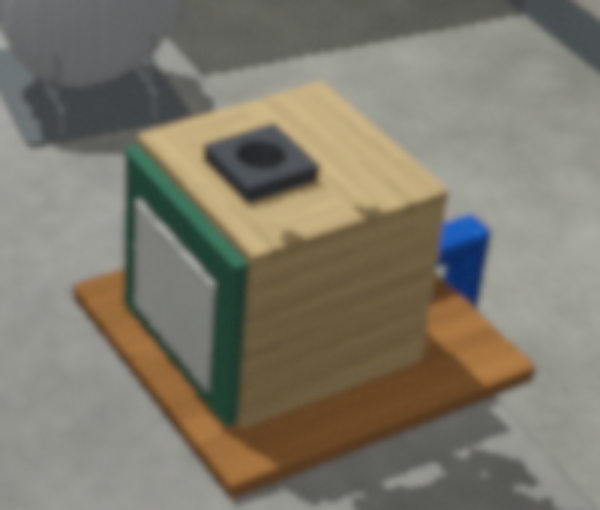

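The door is shut flush. In the wrist view the lock housing spans about (306–380, 184–258), and the keyway slot is visible in the bore near (342,222). I'll zoom in and measure its angle.

```bash
python3 - <<'E'
from h import *
im=cv2.imread('pics/w3.png')[175:270,295:390]; g=cv2.cvtColor(im,cv2.COLOR_BGR2GRAY)
g=np.clip((g.astype(float)-10)*3.5,0,255).astype(np.uint8)
cv2.imwrite('pics/w3c.png',cv2.resize(g,None,fx=6,fy=6,interpolation=cv2.INTER_CUBIC))
E
```

```text
(no output)
```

View pics/w3c.png

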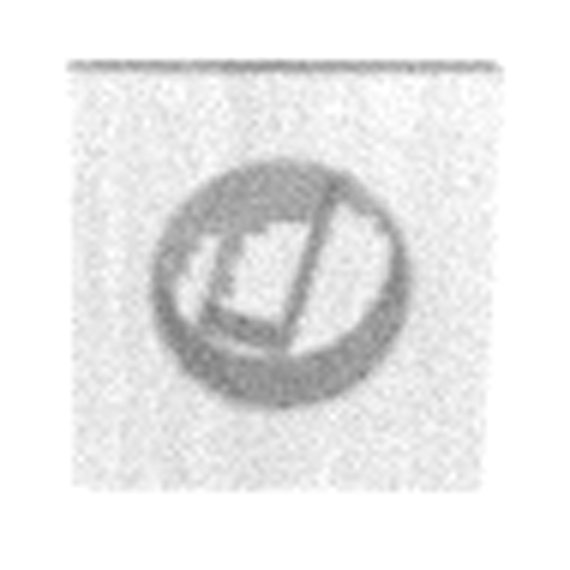

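```bash
python3 - <<'E'
from h import *
W=cams.camera_info('wrist'); C=np.load('T3.npy')@np.array(W['tool_from_camera'])
f=lambda x,y,z:onz(W,x/6+295-.42,y/6+175-.42,z,C)
c=np.array([f(*p,.193) for p in[(68,64),(500,64),(488,492),(72,492)]]); print(c.round(4).tolist(),c.mean(0),[np.linalg.norm(c[i]-c[i-1]).round(4) for i in range(4)])
x=c[1]-c[0]+c[2]-c[3];print('yaw',np.arctan2(x[1],x[0]))
print('bore',f((150+412)/2,(155+410)/2,.193), np.linalg.norm(f(150,282,.193)-f(412,282,.193)))
def sl(a,b):
    p,q=f(*a,.168),f(*b,.168); d=p-q; return p.round(4),q.round(4),np.degrees(np.arctan2(-d[0],d[1])),np.linalg.norm(d)
print('right',sl((333,185),(285,348))); print('left',sl((232,240),(206,315)));
p=sl((205,318),(287,352));print('short',p)
E
```

```text
[[0.6157, 0.0048, 0.193], [0.6728, 0.0085, 0.193], [0.6779, -0.0519, 0.193], [0.6193, -0.0556, 0.193]] [ 0.64640762 -0.02355447  0.193     ] [np.float64(0.0605), np.float64(0.0572), np.float64(0.0606), np.float64(0.0587)]
yaw 0.06348487510196117
bore [ 0.64624145 -0.02323055  0.193     ] 0.035822762417399824
right (array([ 0.6545, -0.0147,  0.168 ]), array([ 0.6495, -0.04  ,  0.168 ]), np.float64(-11.171749644267235), np.float64(0.025803386619072992))
left (array([ 0.6403, -0.0239,  0.168 ]), array([ 0.6373, -0.0356,  0.168 ]), np.float64(-14.490808414796383), np.float64(0.012114165725750331))
short (array([ 0.6372, -0.0361,  0.168 ]), array([ 0.6498, -0.0406,  0.168 ]), np.float64(70.36091081615487), np.float64(0.013441043907132097))
```

```bash
python3 - <<'E'
from h import *
plan([((.464,-.3235,.235),-12.6,12)])
E
```

```text
leg mm/row 28.7 deg/row 1.35 end [ 0.4637 -0.3233  0.2355] -12.6
dp [[-0.076, 0.118, 0.031], [-0.073, 0.119, 0.031], [-0.07, 0.121, 0.031], [-0.068, 0.123, 0.031], [-0.065, 0.124, 0.031], [-0.062, 0.126, 0.031], [-0.059, 0.127, 0.031], [-0.056, 0.129, 0.031]]
turn [[0.0, -0.0, 0.03], [0.0, -0.0, 0.03], [0.0, -0.0, 0.03], [0.0, -0.0, 0.03], [0.0, -0.0, 0.03], [0.0, -0.0, 0.03], [0.0, -0.0, 0.03], [0.0, -0.0, 0.03]]
dp [[-0.053, 0.13, 0.031], [-0.05, 0.131, 0.031], [-0.047, 0.132, 0.031], [-0.043, 0.133, 0.031]]
turn [[0.0, -0.0, 0.03], [0.0, -0.0, 0.03], [0.0, -0.0, 0.03], [0.0, -0.0, 0.03]]
```

Request:
move_arm(
  claw=[0.6,0.6,0.6,0.6,0.6,0.6,0.6,0.6],
  dp=[
    [-0.076,0.118,0.031],
    [-0.073,0.119,0.031],
    [-0.07,0.121,0.031],
    [-0.068,0.123,0.031],
    [-0.065,0.124,0.031],
    [-0.062,0.126,0.031],
    [-0.059,0.127,0.031],
    [-0.056,0.129,0.031],
  ],
  turn=[
    [0,0,0.03],
    [0,0,0.03],
    [0,0,0.03],
    [0,0,0.03],
    [0,0,0.03],
    [0,0,0.03],
    [0,0,0.03],
    [0,0,0.03],
  ],
)

```text
clock: 5.68
position: [0.5158, -0.2271, 0.2596]
ee_rot: [0.998, -0.064, -0.0, -0.001]
ft_force: [-0.0, -0.0, -0.4]
grip_width: 0.603
```

Request:
move_arm(
  claw=[0.6,0.6,0.6,0.6,0.6,0.6],
  dp=[
    [-0.053,0.13,0.031],
    [-0.05,0.131,0.031],
    [-0.047,0.132,0.031],
    [-0.043,0.133,0.031],
    [0,0,0],
    [0,0,0],
  ],
  turn=[
    [0,0,0.03],
    [0,0,0.03],
    [0,0,0.03],
    [0,0,0.03],
    [0,0,0],
    [0,0,0],
  ],
)

```text
clock: 6.18
position: [0.4604, -0.3249, 0.235]
ee_rot: [0.994, -0.112, -0.0, -0.0]
ft_force: [0.2, 1.2, 0.3]
grip_width: 0.598
```

```bash
python3 - <<'E'
from h import *
st(); T=toolT(); np.save('T4.npy',T)
im=save('wrist','w4.png')[:,:,::-1].copy()
W=cams.camera_info('wrist'); C=T@np.array(W['tool_from_camera'])
h=cv2.cvtColor(im,cv2.COLOR_BGR2HSV); m=((h[...,0]>=6)&(h[...,0]<=16)&(h[...,1]>190)&(h[...,2]>120)).astype(np.uint8)
cs,_=cv2.findContours(m,cv2.RETR_EXTERNAL,cv2.CHAIN_APPROX_NONE); c=max(cs,key=cv2.contourArea); r=cv2.minAreaRect(c); print(r,cv2.boxPoints(r).round(1).tolist())
E
```

```text
t 6.18 p [ 0.4604 -0.3249  0.235 ] q [ 9.937e-01 -1.123e-01 -3.000e-04 -4.000e-04] F [0.2 1.2 0.3] M [-0.02 -0.01 -0.06] w 0.598 j [-0.15  0.22  0.8   1.62 -0.16  1.38  0.45]
[[ 0.975 -0.223 -0.001]
 [-0.223 -0.975  0.001]
 [-0.001 -0.001 -1.   ]]
((325.0, 217.5), (115.0, 16.0), 90.0) [[317.0, 160.0], [333.0, 160.0], [333.0, 275.0], [317.0, 275.0]]
```

View pics/w4.png

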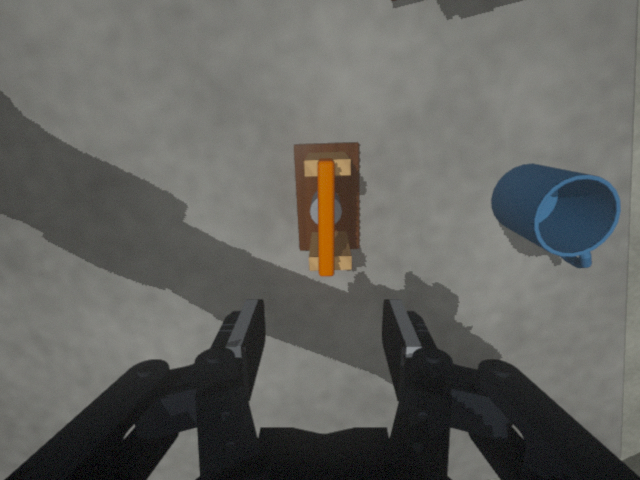

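```bash
python3 - <<'E'
from h import *
W=cams.camera_info('wrist'); T=np.load('T4.npy');C=T@np.array(W['tool_from_camera'])
for z in (.106,.114,.12):
    a=onz(W,325.3,159.8,z,C); b=onz(W,325.3,275.3,z,C); print(z,a.round(4),b.round(4),np.linalg.norm(a-b).round(4),'mid',((a+b)/2).round(4),'tool',(T[:3,:3].T@((a+b)/2-T[:3,3])).round(4))
im=cv2.imread('pics/w4.png')[145:290,280:380]; cv2.imwrite('pics/w4c.png',cv2.resize(im,None,fx=4,fy=4,interpolation=cv2.INTER_CUBIC))
E
```

```text
0.106 [ 0.473  -0.2751  0.106 ] [ 0.4504 -0.3736  0.106 ] 0.101 mid [ 0.4617 -0.3244  0.106 ] tool [ 0.0012 -0.0007  0.129 ]
0.114 [ 0.4731 -0.2744  0.114 ] [ 0.4511 -0.3702  0.114 ] 0.0983 mid [ 0.4621 -0.3223  0.114 ] tool [ 0.0011 -0.0029  0.121 ]
0.12 [ 0.4732 -0.2738  0.12  ] [ 0.4517 -0.3676  0.12  ] 0.0962 mid [ 0.4625 -0.3207  0.12  ] tool [ 0.0011 -0.0045  0.115 ]
```

View pics/w4c.png

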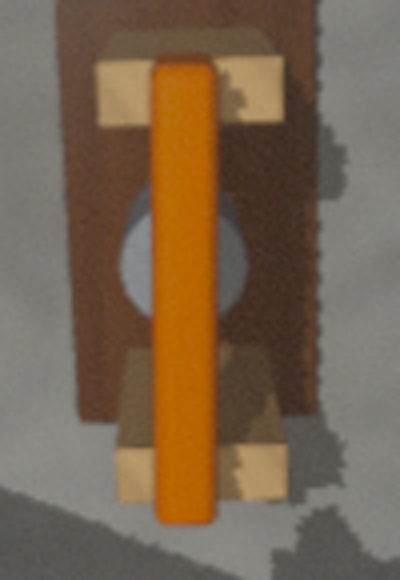

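The bar is lined up with the tool, about 1 mm off in x and −2 mm in y. Its top is at roughly 0.108–0.114 m, which fits the bar resting on the 90 mm cheeks. Descending to grasp.

Request:
move_arm(
  claw=[0.6,0.6,0.6,0.6,0.6,0.6,0.6,0.6],
  dp=[
    [0.0055,-0.009,0.12],
    [0,0,0.12],
    [0,0,0.12],
    [0,0,0.12],
    [0,0,0.12],
    [0,0,0.11],
    [0,0,0.06],
    [0,0,0],
  ],
  turn=[
    [0,0,0],
    [0,0,0],
    [0,0,0],
    [0,0,0],
    [0,0,0],
    [0,0,0],
    [0,0,0],
    [0,0,0],
  ],
)

```text
clock: 6.9
position: [0.4634, -0.32, 0.0792]
ee_rot: [0.994, -0.109, -0.002, -0.001]
ft_force: [0.4, 1.4, 0.5]
grip_width: 0.595
```

Request:
move_arm(
  claw=[0,0,0,0,0,0],
  dp=[
    [0,0,0],
    [0,0,0],
    [0,0,0],
    [0,0,0],
    [0,0,0],
    [0,0,0],
  ],
  turn=[
    [0,0,0],
    [0,0,0],
    [0,0,0],
    [0,0,0],
    [0,0,0],
    [0,0,0],
  ],
  grip_force=80,
)

```text
clock: 7.4
position: [0.4651, -0.3223, 0.0832]
ee_rot: [0.994, -0.11, 0.001, 0.0]
ft_force: [-2.3, 1.8, 6.3]
grip_width: 0.124
```

```bash
python3 - <<'E'
from h import *
st()
save('side','s5.png'); im=cv2.imread('pics/s5.png'); cv2.imwrite('pics/s5c.png',cv2.resize(im[290:450,270:470],None,fx=3.5,fy=3.5))
E
```

```text
t 7.4 p [ 0.4651 -0.3223  0.0832] q [ 0.9939 -0.1102  0.0011  0.    ] F [-2.3  1.8  6.3] M [ 0.35  0.45 -0.04] w 0.124 j [-0.09  0.37  0.75  1.8  -0.28  1.08  0.53]
[[ 0.976 -0.219  0.002]
 [-0.219 -0.976 -0.   ]
 [ 0.002 -0.    -1.   ]]
```

View pics/s5c.png

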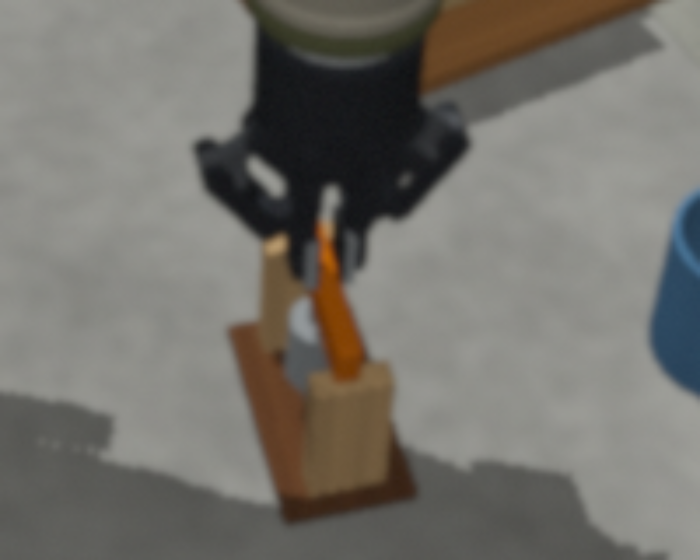

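Request:
move_arm(
  claw=[0,0,0,0,0,0,0,0],
  dp=[
    [0,0,-0.03],
    [0,0,-0.06],
    [0,0,-0.1],
    [0,0,-0.12],
    [0,0,-0.12],
    [0,0,-0.12],
    [0,0,-0.12],
    [0,0,0],
  ],
  turn=[
    [0,0,0],
    [0,0,0],
    [0,0,0],
    [0,0,0],
    [0,0,0],
    [0,0,0],
    [0,0,0],
    [0,0,0],
  ],
)

```text
clock: 8.12
position: [0.4658, -0.3236, 0.2213]
ee_rot: [0.994, -0.111, 0.004, 0.001]
ft_force: [0.3, 0.1, -2.7]
grip_width: 0.123
```

```bash
python3 - <<'E'
from h import *
st()
save('side','s6.png'); im=cv2.imread('pics/s6.png'); cv2.imwrite('pics/s6c.png',cv2.resize(im[250:410,270:470],None,fx=3.5,fy=3.5)); save('wrist','w6.png')
E
```

```text
t 8.12 p [ 0.4658 -0.3236  0.2213] q [ 0.9939 -0.1105  0.0036  0.001 ] F [ 0.3  0.1 -2.7] M [-0.02 -0.03  0.01] w 0.123 j [-0.15  0.23  0.8   1.64 -0.17  1.34  0.45]
[[ 0.976 -0.22   0.007]
 [-0.22  -0.976 -0.003]
 [ 0.007  0.001 -1.   ]]
```

View pics/s6c.png

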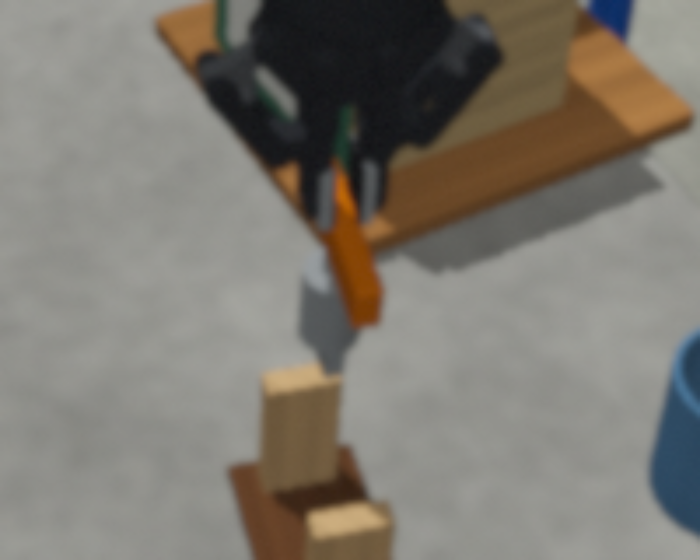

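View pics/w6.png

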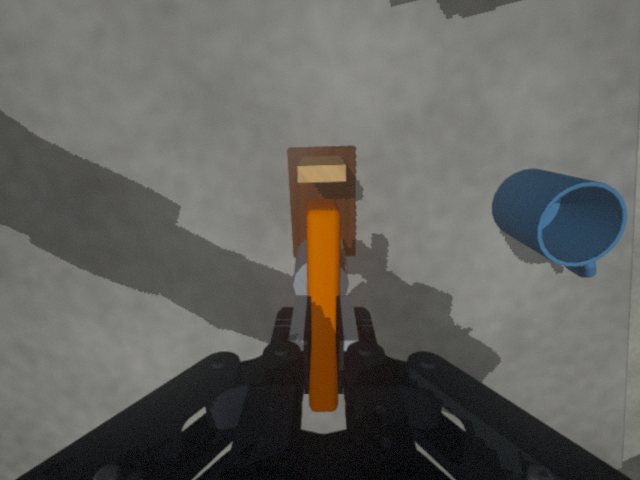

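```bash
python3 - <<'E'
from h import *
W=cams.camera_info('wrist'); M=np.array(W['tool_from_camera'])
im=cv2.imread('pics/w6.png'); h=cv2.cvtColor(im,cv2.COLOR_BGR2HSV); m=((h[...,0]>=6)&(h[...,0]<=16)&(h[...,1]>190)&(h[...,2]>60))
for r in (208,215,230,260,300,350,390,405,411): 
    c=np.where(m[r,250:400])[0]; print(r,(c.min()+250,c.max()+250) if len(c) else None)
rr=np.where(m[:,323])[0]; print(rr.min(),rr.max())
for z in (-.04,-.034,-.031,-.028,-.02):
    a=onz(W,323,rr.min(),z,M); b=onz(W,323,rr.max()+1,z,M); print(z,a.round(4),b.round(4),np.linalg.norm(a-b).round(4),'mid y',((a+b)/2)[1].round(4))
E
```

```text
208 (np.int64(308), np.int64(337))
215 (np.int64(306), np.int64(339))
230 (np.int64(306), np.int64(339))
260 (np.int64(307), np.int64(339))
300 (np.int64(311), np.int64(335))
350 (np.int64(311), np.int64(336))
390 (np.int64(310), np.int64(337))
405 (np.int64(310), np.int64(336))
411 None
199 410
-0.04 [-0.0006 -0.054  -0.04  ] [-0.0008  0.041  -0.04  ] 0.0949 mid y -0.0065
-0.034 [-0.0006 -0.0528 -0.034 ] [-0.0008  0.0466 -0.034 ] 0.0994 mid y -0.0031
-0.031 [-0.0006 -0.0521 -0.031 ] [-0.0008  0.0495 -0.031 ] 0.1016 mid y -0.0013
-0.028 [-0.0006 -0.0515 -0.028 ] [-0.0009  0.0523 -0.028 ] 0.1038 mid y 0.0004
-0.02 [-0.0006 -0.0499 -0.02  ] [-0.0009  0.0599 -0.02  ] 0.1097 mid y 0.005
```

```bash
python3 - <<'E'
from h import *
plan([((.48,-.30,.29),-12.6,4),((.632,-.089,.30),-12.6,9)])
E
```

```text
leg mm/row 19.5 deg/row 0.04 end [ 0.48   -0.3003  0.2897] -12.7
leg mm/row 28.9 deg/row 0.01 end [ 0.6326 -0.0893  0.3004] -12.7
dp [[0.013, -0.031, -0.091], [0.013, -0.031, -0.091], [0.013, -0.031, -0.091], [0.013, -0.031, -0.091], [0.057, -0.133, -0.006], [0.057, -0.133, -0.006], [0.057, -0.133, -0.006], [0.057, -0.133, -0.006]]
turn [[-0.0, -0.001, -0.0], [-0.0, -0.001, -0.0], [-0.0, -0.001, -0.0], [-0.0, -0.001, -0.0], [-0.0, 0.0, -0.0], [-0.0, 0.0, -0.0], [-0.0, 0.0, -0.0], [-0.0, 0.0, -0.0]]
dp [[0.057, -0.133, -0.006], [0.057, -0.133, -0.006], [0.057, -0.133, -0.006], [0.057, -0.133, -0.006], [0.057, -0.133, -0.006]]
turn [[-0.0, 0.0, -0.0], [-0.0, 0.0, -0.0], [-0.0, 0.0, -0.0], [-0.0, 0.0, -0.0], [-0.0, 0.0, -0.0]]
```

Request:
move_arm(
  claw=[0,0,0,0,0,0,0,0],
  dp=[
    [0.013,-0.031,-0.091],
    [0.013,-0.031,-0.091],
    [0.013,-0.031,-0.091],
    [0.013,-0.031,-0.091],
    [0.057,-0.133,-0.006],
    [0.057,-0.133,-0.006],
    [0.057,-0.133,-0.006],
    [0.057,-0.133,-0.006],
  ],
  turn=[
    [0,0,0],
    [0,0,0],
    [0,0,0],
    [0,0,0],
    [0,0,0],
    [0,0,0],
    [0,0,0],
    [0,0,0],
  ],
)

```text
clock: 8.88
position: [0.5477, -0.2048, 0.2922]
ee_rot: [0.994, -0.11, -0.001, -0.0]
ft_force: [-0.4, 0.0, -1.5]
grip_width: 0.12
```

Request:
move_arm(
  claw=[0,0,0,0,0,0,0,0],
  dp=[
    [0.057,-0.133,-0.006],
    [0.057,-0.133,-0.006],
    [0.057,-0.133,-0.006],
    [0.057,-0.133,-0.006],
    [0.057,-0.133,-0.006],
    [0,0,0],
    [0,0,0],
    [0,0,0],
  ],
  turn=[
    [0,0,0],
    [0,0,0],
    [0,0,0],
    [0,0,0],
    [0,0,0],
    [0,0,0],
    [0,0,0],
    [0,0,0],
  ],
)

```text
clock: 9.55
position: [0.6317, -0.0896, 0.2981]
ee_rot: [0.994, -0.111, -0.001, 0.0]
ft_force: [-0.7, 0.2, -2.7]
grip_width: 0.123
```

```bash
python3 - <<'E'
from h import *
st(); np.save('T7.npy',toolT()); save('wrist','w7.png')
im=cv2.imread('pics/w7.png'); cv2.imwrite('pics/w7o.png',im)
E
```

```text
t 9.55 p [ 0.6317 -0.0896  0.2981] q [ 9.939e-01 -1.105e-01 -1.000e-03  5.000e-04] F [-0.7  0.2 -2.7] M [-0.03 -0.   -0.01] w 0.123 j [-0.41  0.38  0.67  1.3  -0.23  1.55  0.01]
[[ 0.976 -0.22  -0.002]
 [-0.22  -0.976 -0.001]
 [-0.002  0.001 -1.   ]]
```

View pics/w7.png

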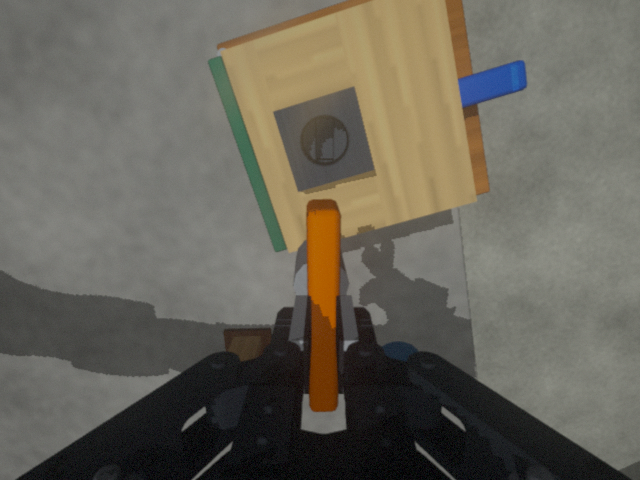

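```bash
python3 - <<'E'
from h import *
im=cv2.imread('pics/w7.png')[80:200,265:385]; g=cv2.cvtColor(im,cv2.COLOR_BGR2GRAY)
g=np.clip((g.astype(float)-20)*3.0,0,255).astype(np.uint8)
cv2.imwrite('pics/w7c.png',cv2.resize(g,None,fx=5,fy=5,interpolation=cv2.INTER_CUBIC))
E
```

```text
(no output)
```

View pics/w7c.png

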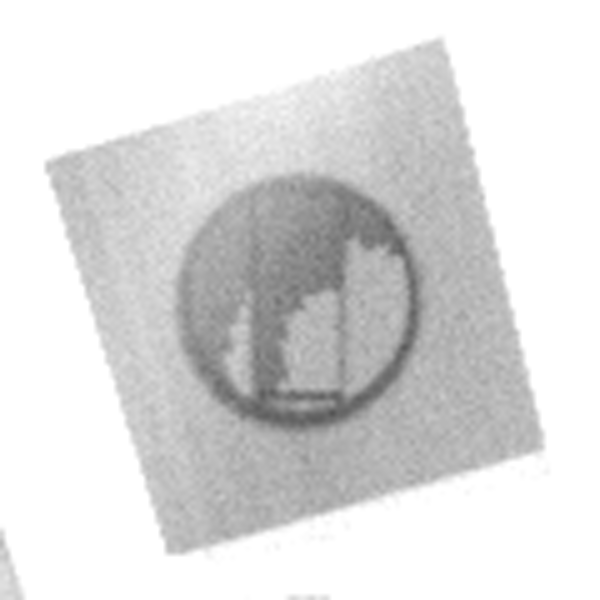

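```bash
python3 - <<'E'
from h import *
W=cams.camera_info('wrist'); T=np.load('T7.npy'); C=T@np.array(W['tool_from_camera'])
f=lambda x,y,z:onz(W,x/5+265-.4,y/5+80-.4,z,C)
c=np.array([f(*p,.193) for p in[(45,160),(443,38),(545,448),(170,555)]]); print(c.mean(0),[np.linalg.norm(c[i]-c[i-1]).round(4) for i in range(4)])
x=c[1]-c[0]+c[2]-c[3];print('yaw',np.degrees(np.arctan2(x[1],x[0])))
b=f((178+420)/2,(172+430)/2,.193);print('bore',b)
def sl(a,b):
    p,q=f(*a,.168),f(*b,.168); d=p-q; return p.round(4),q.round(4),np.degrees(np.arctan2(-d[0],d[1]))
print(sl((252,190),(258,390)),sl((345,200),(345,395)))
e=(f(255,290,.168)+f(345,290,.168))/2; print('keyway mid x check tool',T[:3,:3].T@(e-T[:3,3]), 'lock tool',T[:3,:3].T@(c.mean(0)-T[:3,3]))
E
```

```text
[ 0.64682637 -0.02455321  0.193     ] [np.float64(0.0589), np.float64(0.0584), np.float64(0.0588), np.float64(0.0585)]
yaw 3.1133454634809583
bore [ 0.64677814 -0.02359194  0.193     ]
(array([ 0.6431, -0.0069,  0.168 ]), array([ 0.6371, -0.0368,  0.168 ]), np.float64(-11.401964141000649)) (array([ 0.6569, -0.0115,  0.168 ]), array([ 0.6506, -0.0406,  0.168 ]), np.float64(-12.28943039077217))
keyway mid x check tool [ 0.00066004 -0.06834672  0.13004982] lock tool [ 0.00067199 -0.06688846  0.10505139]
```

Request:
move_arm(
  claw=[0,0,0,0,0,0,0,0],
  dp=[
    [0.005,-0.085,0],
    [0,-0.085,0],
    [0,-0.085,0],
    [0,-0.085,0],
    [0,0,0.06],
    [0,0,0.06],
    [0,0,0.04],
    [0,0,0],
  ],
  turn=[
    [0,0,-0.018],
    [0,0,0],
    [0,0,0],
    [0,0,0],
    [0,0,0],
    [0,0,0],
    [0,0,0],
    [0,0,0],
  ],
)

```text
clock: 10.27
position: [0.6461, -0.0241, 0.2647]
ee_rot: [0.995, -0.104, -0.002, 0.0]
ft_force: [0.4, -0.7, -2.5]
grip_width: 0.124
```

```bash
python3 - <<'E'
from h import *
st(); save('side','s8.png')
im=cv2.imread('pics/s8.png'); cv2.imwrite('pics/s8c.png',cv2.resize(im[150:250,320:450],None,fx=6,fy=6,interpolation=cv2.INTER_CUBIC))
save('top','t8.png'); im=cv2.imread('pics/t8.png'); cv2.imwrite('pics/t8c.png',cv2.resize(im[90:270,240:420],None,fx=3,fy=3))
E
```

```text
t 10.27 p [ 0.6461 -0.0241  0.2647] q [ 9.946e-01 -1.042e-01 -1.800e-03  4.000e-04] F [ 0.4 -0.7 -2.5] M [-0.03  0.08  0.02] w 0.124 j [-0.49  0.4   0.64  1.33 -0.24  1.49 -0.08]
[[ 0.978 -0.207 -0.004]
 [-0.207 -0.978 -0.   ]
 [-0.003  0.001 -1.   ]]
```

View pics/s8c.png

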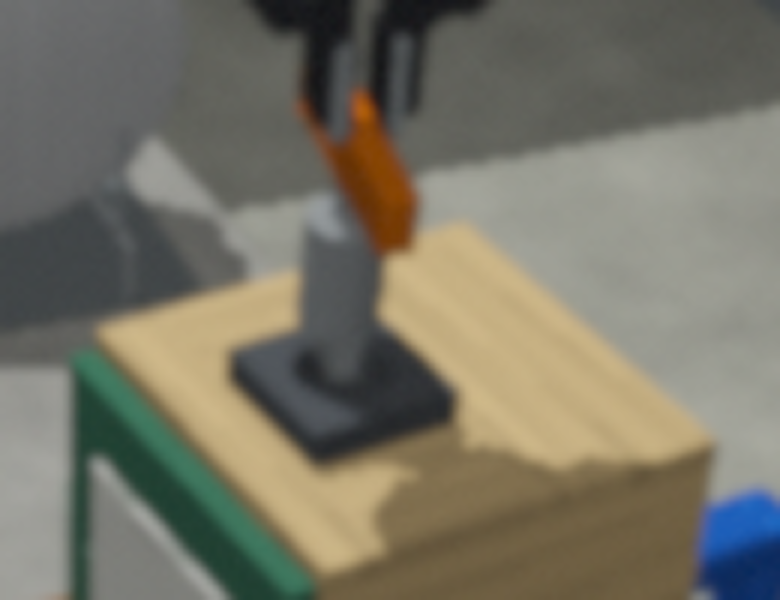

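View pics/t8c.png

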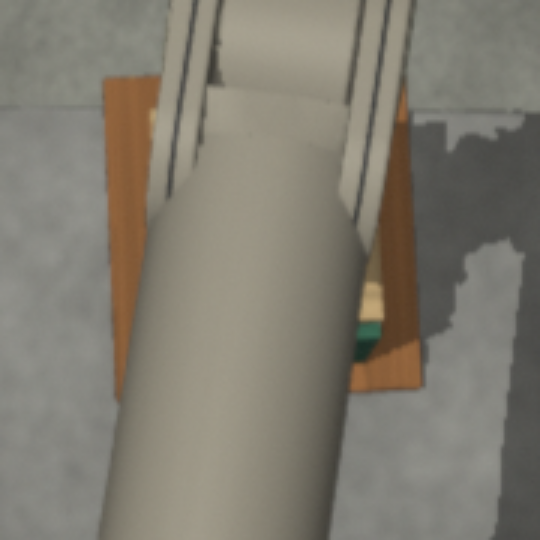

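The side view shows the blade right over the bore mouth, about (347,380) in the crop against a bore centre near (343,362), which fits the blade's near end being lower in the image. Lowering in small steps and watching the force.

Request:
move_arm(
  claw=[0,0,0,0,0],
  dp=[
    [0,0,0.03],
    [0,0,0.03],
    [0,0,0.03],
    [0,0,0.02],
    [0,0,0],
  ],
  turn=[
    [0,0,0],
    [0,0,0],
    [0,0,0],
    [0,0,0],
    [0,0,0],
  ],
)

```text
clock: 10.78
position: [0.647, -0.0225, 0.2439]
ee_rot: [0.995, -0.103, -0.001, 0.0]
ft_force: [-0.3, -0.5, -2.1]
grip_width: 0.125
```

Request:
move_arm(
  claw=[0,0,0,0],
  dp=[
    [0,0,0.02],
    [0,0,0.02],
    [0,0,0.015],
    [0,0,0],
  ],
  turn=[
    [0,0,0],
    [0,0,0],
    [0,0,0],
    [0,0,0],
  ],
)

```text
clock: 11.12
position: [0.6474, -0.0226, 0.2335]
ee_rot: [0.995, -0.103, -0.0, 0.0]
ft_force: [0.2, 0.7, -1.5]
grip_width: 0.125
```

Request:
move_arm(
  claw=[0,0,0,0],
  dp=[
    [0,0,0.01],
    [0,0,0.01],
    [0,0,0.0],
    [0,0,0],
  ],
  turn=[
    [0,0,0],
    [0,0,0],
    [0,0,0],
    [0,0,0],
  ],
)

```text
clock: 11.45
position: [0.6479, -0.0227, 0.2309]
ee_rot: [0.995, -0.103, 0.001, -0.0]
ft_force: [-0.3, -1.0, 3.1]
grip_width: 0.125
```

Request:
move_arm(
  claw=[0,0,0,0],
  dp=[
    [0,0,0.01],
    [0,0,0.01],
    [0,0,0.0],
    [0,0,0],
  ],
  turn=[
    [0,0,0],
    [0,0,0],
    [0,0,0],
    [0,0,0],
  ],
)

```text
clock: 11.78
position: [0.6479, -0.0227, 0.2268]
ee_rot: [0.995, -0.103, 0.001, -0.0]
ft_force: [0.9, -0.2, 5.9]
grip_width: 0.126
```

Request:
move_arm(
  claw=[0,0,0],
  dp=[
    [0,0,0],
    [0,0,0],
    [0,0,0],
  ],
  turn=[
    [0,0,0.045],
    [0,0,0.045],
    [0,0,0],
  ],
)

```text
clock: 12.03
position: [0.648, -0.0228, 0.2269]
ee_rot: [0.99, -0.139, 0.001, -0.0]
ft_force: [0.8, 0.2, 6.1]
grip_width: 0.123
```

Request:
move_arm(
  claw=[0,0,0],
  dp=[
    [0,0,0],
    [0,0,0],
    [0,0,0],
  ],
  turn=[
    [0,0,0.045],
    [0,0,0.045],
    [0,0,0],
  ],
)

```text
clock: 12.28
position: [0.648, -0.0228, 0.2269]
ee_rot: [0.985, -0.174, 0.001, -0.0]
ft_force: [1.4, -0.3, 6.0]
grip_width: 0.124
```

```bash
python3 - <<'E'
from h import *
st()
E
```

```text
t 12.28 p [ 0.648  -0.0228  0.2269] q [ 9.847e-01 -1.742e-01  8.000e-04 -1.000e-04] F [ 1.4 -0.3  6. ] M [-0.12 -0.19  0.05] w 0.124 j [-0.51  0.42  0.65  1.39 -0.26  1.41 -0.21]
[[ 0.939 -0.343  0.002]
 [-0.343 -0.939 -0.   ]
 [ 0.002 -0.    -1.   ]]
```

```bash
python3 - <<'E'
from h import *
save('side','s9.png')
im=cv2.imread('pics/s9.png'); cv2.imwrite('pics/s9c.png',cv2.resize(im[180:250,345:425],None,fx=9,fy=8.5,interpolation=cv2.INTER_CUBIC))
S=cams.camera_info('side')
for p in [(.647,-.0245,.193),(.6476,-.0241,.246),(.6476,-.0241,.234),(.6476,-.0241,.208)]:
    print(p,np.round(proj(S,p),1))
E
```

```text
(0.647, -0.0245, 0.193) [376.5 210.6]
(0.6476, -0.0241, 0.246) [378.2 189.2]
(0.6476, -0.0241, 0.234) [377.8 194.1]
(0.6476, -0.0241, 0.208) [377.1 204.5]
```

View pics/s9c.png

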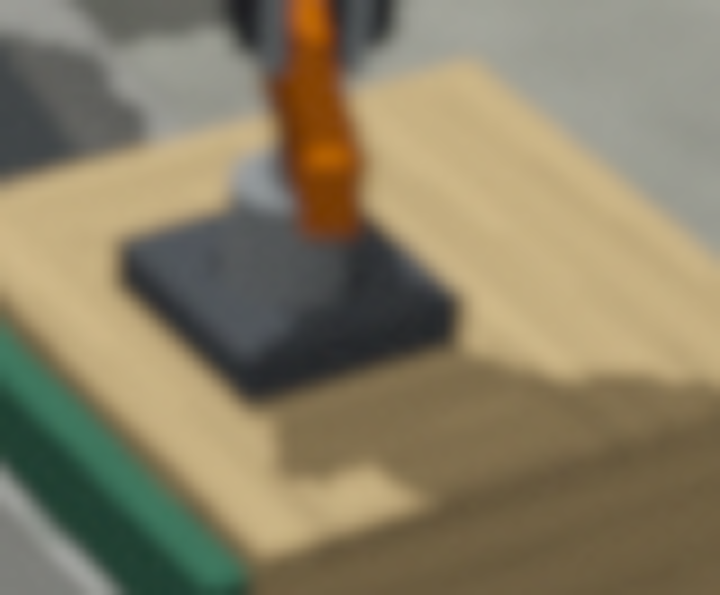

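```bash
python3 - <<'E'
from h import *
for k in ('s8','s9'):
    im=cv2.imread(f'pics/{k}.png')[165:235,345:425].astype(float); im=np.clip((im/255)**.6*255*1.2,0,255).astype(np.uint8)
    cv2.imwrite(f'pics/{k}e.png',cv2.resize(im,None,fx=8,fy=8,interpolation=cv2.INTER_CUBIC))
a=cv2.imread('pics/s8e.png');b=cv2.imread('pics/s9e.png');c=np.hstack([a,b]);cv2.imwrite('pics/se.png',cv2.resize(c,None,fx=.625,fy=.625))
E
```

```text
(no output)
```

View pics/se.png

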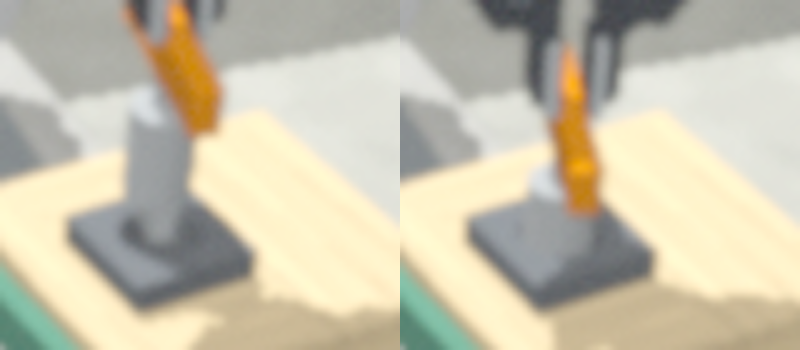

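Request:
move_arm(
  claw=[0,0,0,0,0],
  dp=[
    [0,0,0],
    [0,0,0],
    [0,0,0],
    [0,0,0],
    [0,0,0],
  ],
  turn=[
    [0,0,-0.06],
    [0,0,-0.06],
    [0,0,-0.06],
    [0,0,-0.06],
    [0,0,0],
  ],
)

```text
clock: 12.75
position: [0.648, -0.0227, 0.2269]
ee_rot: [0.997, -0.078, 0.001, -0.0]
ft_force: [0.5, -0.3, 6.4]
grip_width: 0.125
```

Request:
move_arm(
  claw=[0,0,0],
  dp=[
    [0,0,0],
    [0,0,0],
    [0,0,0],
  ],
  turn=[
    [0,0,-0.05],
    [0,0,-0.05],
    [0,0,0],
  ],
)

```text
clock: 13.0
position: [0.648, -0.0226, 0.2269]
ee_rot: [0.999, -0.039, 0.001, -0.0]
ft_force: [0.8, -0.2, 7.1]
grip_width: 0.122
```

Request:
move_arm(
  claw=[0,0,0,0],
  dp=[
    [0,0,0],
    [0,0,0],
    [0,-0.005,0],
    [0,0,0],
  ],
  turn=[
    [0,0,0.084],
    [0,0,0.084],
    [0,0,0],
    [0,0,0],
  ],
)

```text
clock: 13.33
position: [0.6482, -0.0218, 0.2268]
ee_rot: [0.994, -0.107, 0.001, 0.0]
ft_force: [-0.3, -0.6, 6.2]
grip_width: 0.123
```

Request:
move_arm(
  claw=[0,0],
  dp=[
    [0,-0.005,0],
    [0,0,0],
  ],
  turn=[
    [0,0,0],
    [0,0,0],
  ],
)

```text
clock: 13.5
position: [0.6483, -0.0211, 0.2269]
ee_rot: [0.994, -0.106, 0.001, 0.0]
ft_force: [0.3, -1.7, 6.4]
grip_width: 0.121
```

Request:
move_arm(
  claw=[0,0],
  dp=[
    [0,-0.005,0],
    [0,0,0],
  ],
  turn=[
    [0,0,0],
    [0,0,0],
  ],
)

```text
clock: 13.67
position: [0.6485, -0.0204, 0.2269]
ee_rot: [0.994, -0.107, 0.001, 0.0]
ft_force: [0.3, -1.5, 6.6]
grip_width: 0.124
```

Request:
move_arm(
  claw=[0,0],
  dp=[
    [0,-0.005,0],
    [0,0,0],
  ],
  turn=[
    [0,0,0],
    [0,0,0],
  ],
)

```text
clock: 13.83
position: [0.6487, -0.0197, 0.2269]
ee_rot: [0.994, -0.107, 0.001, 0.0]
ft_force: [0.3, -2.3, 6.1]
grip_width: 0.121
```

Request:
move_arm(
  claw=[0,0],
  dp=[
    [0,-0.005,0],
    [0,0,0],
  ],
  turn=[
    [0,0,0],
    [0,0,0],
  ],
)

```text
clock: 14.0
position: [0.6489, -0.019, 0.2269]
ee_rot: [0.994, -0.107, 0.001, 0.001]
ft_force: [-0.2, -2.7, 5.9]
grip_width: 0.125
```

Request:
move_arm(
  claw=[0,0],
  dp=[
    [0,-0.006,0],
    [0,0,0],
  ],
  turn=[
    [0,0,0],
    [0,0,0],
  ],
)

```text
clock: 14.17
position: [0.6492, -0.0182, 0.2269]
ee_rot: [0.994, -0.107, 0.001, 0.001]
ft_force: [0.1, -4.0, 5.9]
grip_width: 0.125
```

```bash
python3 - <<'E'
from h import *
st(); save('wrist','w10.png')
E
```

```text
t 14.17 p [ 0.6492 -0.0182  0.2269] q [ 9.943e-01 -1.069e-01  8.000e-04  9.000e-04] F [ 0.1 -4.   5.9] M [-1.19  0.07  0.02] w 0.125 j [-0.5   0.42  0.63  1.39 -0.24  1.41 -0.09]
[[ 0.977 -0.213  0.001]
 [-0.213 -0.977 -0.002]
 [ 0.002  0.002 -1.   ]]
```

View pics/w10.png

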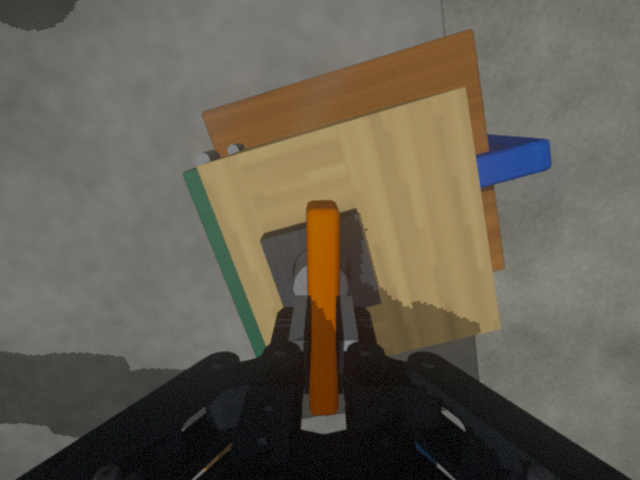

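Request:
move_arm(
  claw=[0,0,0,0],
  dp=[
    [0,0.01,0],
    [0,0.01,0],
    [0,0.005,0],
    [0,0,0],
  ],
  turn=[
    [0,0,0],
    [0,0,0],
    [0,0,0],
    [0,0,0],
  ],
)

```text
clock: 14.55
position: [0.6481, -0.022, 0.2269]
ee_rot: [0.994, -0.107, 0.001, -0.0]
ft_force: [-0.6, -0.6, 5.1]
grip_width: 0.123
```

Request:
move_arm(
  claw=[0,0],
  dp=[
    [0,0.005,0],
    [0,0,0],
  ],
  turn=[
    [0,0,0],
    [0,0,0],
  ],
)

```text
clock: 14.72
position: [0.648, -0.0227, 0.2269]
ee_rot: [0.994, -0.106, 0.001, -0.0]
ft_force: [-0.2, 1.7, 6.5]
grip_width: 0.124
```

Request:
move_arm(
  claw=[0,0],
  dp=[
    [0,0.005,0],
    [0,0,0],
  ],
  turn=[
    [0,0,0],
    [0,0,0],
  ],
)

```text
clock: 14.88
position: [0.6478, -0.0234, 0.2269]
ee_rot: [0.994, -0.106, 0.001, -0.0]
ft_force: [0.1, 1.1, 7.1]
grip_width: 0.121
```

Request:
move_arm(
  claw=[0,0],
  dp=[
    [0,0.005,0],
    [0,0,0],
  ],
  turn=[
    [0,0,0],
    [0,0,0],
  ],
)

```text
clock: 15.05
position: [0.6477, -0.0241, 0.2269]
ee_rot: [0.994, -0.106, 0.001, -0.0]
ft_force: [1.6, 0.5, 6.3]
grip_width: 0.124
```

Request:
move_arm(
  claw=[0,0,0,0],
  dp=[
    [0,0.005,0],
    [0,0.005,0],
    [0,0,0],
    [0,0,0],
  ],
  turn=[
    [0,0,0],
    [0,0,0],
    [0,0,0],
    [0,0,0],
  ],
)

```text
clock: 15.38
position: [0.6474, -0.0255, 0.2269]
ee_rot: [0.994, -0.106, 0.001, -0.001]
ft_force: [1.0, 2.1, 6.5]
grip_width: 0.124
```

Request:
move_arm(
  claw=[0,0,0],
  dp=[
    [0,0.005,0],
    [0,0,0],
    [0,0,0],
  ],
  turn=[
    [0,0,0],
    [0,0,0],
    [0,0,0],
  ],
)

```text
clock: 15.63
position: [0.6473, -0.0262, 0.227]
ee_rot: [0.994, -0.106, 0.001, -0.001]
ft_force: [1.5, 2.5, 6.2]
grip_width: 0.124
```

```bash
python3 - <<'E'
from h import *
st()
E
```

```text
t 15.63 p [ 0.6473 -0.0262  0.227 ] q [ 9.944e-01 -1.058e-01  1.000e-03 -9.000e-04] F [1.5 2.5 6.2] M [ 0.77 -0.4  -0.06] w 0.124 j [-0.49  0.41  0.63  1.39 -0.24  1.41 -0.07]
[[ 0.978 -0.21   0.002]
 [-0.21  -0.978  0.002]
 [ 0.002 -0.002 -1.   ]]
```

Request:
move_arm(
  claw=[0,0,0,0],
  dp=[
    [0,-0.012,0],
    [0,-0.012,0],
    [0.005,0,0],
    [0,0,0],
  ],
  turn=[
    [0,0,0],
    [0,0,0],
    [0,0,0],
    [0,0,0],
  ],
)

```text
clock: 15.97
position: [0.6489, -0.0229, 0.2268]
ee_rot: [0.994, -0.106, 0.001, -0.0]
ft_force: [-1.3, -0.3, 6.2]
grip_width: 0.12
```

Request:
move_arm(
  claw=[0,0,0],
  dp=[
    [0.005,0,0],
    [0,0,0],
    [0,0,0],
  ],
  turn=[
    [0,0,0],
    [0,0,0],
    [0,0,0],
  ],
)

```text
clock: 16.22
position: [0.6496, -0.0231, 0.2267]
ee_rot: [0.994, -0.106, 0.0, -0.0]
ft_force: [0.3, -0.8, 6.8]
grip_width: 0.124
```

Request:
move_arm(
  claw=[0,0,0],
  dp=[
    [0.005,0,0],
    [0,0,0],
    [0,0,0],
  ],
  turn=[
    [0,0,0],
    [0,0,0],
    [0,0,0],
  ],
)

```text
clock: 16.47
position: [0.6504, -0.0233, 0.2266]
ee_rot: [0.994, -0.106, 0.0, -0.0]
ft_force: [-1.6, 0.5, 6.8]
grip_width: 0.127
```

Request:
move_arm(
  claw=[0,0,0],
  dp=[
    [0.005,0,0],
    [0,0,0],
    [0,0,0],
  ],
  turn=[
    [0,0,0],
    [0,0,0],
    [0,0,0],
  ],
)

```text
clock: 16.72
position: [0.6512, -0.0235, 0.2265]
ee_rot: [0.994, -0.106, -0.0, -0.0]
ft_force: [-2.5, 0.4, 6.5]
grip_width: 0.125
```

```bash
python3 - <<'E'
from h import *
st()
E
```

```text
t 16.72 p [ 0.6512 -0.0235  0.2265] q [ 9.943e-01 -1.063e-01 -2.000e-04 -2.000e-04] F [-2.5  0.4  6.5] M [0.1  0.67 0.01] w 0.125 j [-0.48  0.43  0.63  1.38 -0.25  1.41 -0.07]
[[ 0.977 -0.211 -0.   ]
 [-0.211 -0.977  0.   ]
 [-0.    -0.    -1.   ]]
```

Request:
move_arm(
  claw=[0,0,0,0],
  dp=[
    [-0.012,0,0],
    [-0.012,0,0],
    [0,0,0],
    [0,0,0],
  ],
  turn=[
    [0,0,0],
    [0,0,0],
    [0,0,0],
    [0,0,0],
  ],
)

```text
clock: 17.05
position: [0.6473, -0.0226, 0.227]
ee_rot: [0.994, -0.106, 0.001, -0.0]
ft_force: [1.8, 0.2, 6.6]
grip_width: 0.126
```

Request:
move_arm(
  claw=[0,0,0],
  dp=[
    [-0.005,0,0],
    [0,0,0],
    [0,0,0],
  ],
  turn=[
    [0,0,0],
    [0,0,0],
    [0,0,0],
  ],
)

```text
clock: 17.3
position: [0.6466, -0.0224, 0.2271]
ee_rot: [0.994, -0.106, 0.001, -0.0]
ft_force: [2.4, -0.6, 6.3]
grip_width: 0.122
```

Request:
move_arm(
  claw=[0,0,0],
  dp=[
    [-0.005,0,0],
    [0,0,0],
    [0,0,0],
  ],
  turn=[
    [0,0,0],
    [0,0,0],
    [0,0,0],
  ],
)

```text
clock: 17.55
position: [0.6459, -0.0223, 0.2272]
ee_rot: [0.994, -0.106, 0.002, -0.0]
ft_force: [3.9, -1.5, 5.5]
grip_width: 0.122
```

Request:
move_arm(
  claw=[0,0,0],
  dp=[
    [-0.005,0,0],
    [0,0,0],
    [0,0,0],
  ],
  turn=[
    [0,0,0],
    [0,0,0],
    [0,0,0],
  ],
)

```text
clock: 17.8
position: [0.6453, -0.0222, 0.2274]
ee_rot: [0.994, -0.106, 0.002, -0.0]
ft_force: [5.3, -1.2, 5.9]
grip_width: 0.126
```

```bash
python3 - <<'E'
from h import *
st()
E
```

```text
t 17.8 p [ 0.6453 -0.0222  0.2274] q [ 0.9943 -0.1063  0.0021 -0.    ] F [ 5.3 -1.2  5.9] M [-0.27 -1.29  0.03] w 0.126 j [-0.5   0.41  0.63  1.4  -0.24  1.4  -0.08]
[[ 0.977 -0.211  0.004]
 [-0.211 -0.977 -0.   ]
 [ 0.004 -0.001 -1.   ]]
```

Request:
move_arm(
  claw=[0,0,0,0],
  dp=[
    [0.012,0,0],
    [0.012,0,0],
    [0,0,0.005],
    [0,0,0],
  ],
  turn=[
    [0,0,0],
    [0,0,0],
    [0,0,0],
    [0,0,0],
  ],
)

```text
clock: 18.13
position: [0.6488, -0.023, 0.2256]
ee_rot: [0.994, -0.106, 0.0, -0.0]
ft_force: [-0.8, 0.2, 6.7]
grip_width: 0.123
```

Request:
move_arm(
  claw=[0,0,0,0],
  dp=[
    [0,0,0],
    [0,0,0],
    [0,0,0],
    [0,0,0],
  ],
  turn=[
    [0,0,0.05],
    [0,0,0.05],
    [0,0,0.05],
    [0,0,0],
  ],
)

```text
clock: 18.47
position: [0.649, -0.023, 0.2259]
ee_rot: [0.986, -0.166, 0.001, -0.0]
ft_force: [0.5, -0.1, 6.0]
grip_width: 0.127
```

Request:
move_arm(
  claw=[0,0,0,0],
  dp=[
    [0,0,0],
    [0,0,0],
    [0,0,0],
    [0,0,0],
  ],
  turn=[
    [0,0,0.06],
    [0,0,0.06],
    [0,0,0.06],
    [0,0,0],
  ],
)

```text
clock: 18.8
position: [0.6491, -0.0233, 0.2259]
ee_rot: [0.972, -0.235, 0.001, 0.0]
ft_force: [2.0, -1.6, 6.6]
grip_width: 0.124
```

Request:
move_arm(
  claw=[0,0,0,0,0,0,0,0],
  dp=[
    [0,0,0],
    [0,0,0],
    [0,0,0],
    [0,0,0],
    [0,0,0],
    [0,0,0],
    [0,0,0],
    [0,0,0],
  ],
  turn=[
    [0,0,-0.05],
    [0,0,-0.05],
    [0,0,-0.05],
    [0,0,-0.05],
    [0,0,-0.05],
    [0,0,-0.05],
    [0,0,-0.05],
    [0,0,0],
  ],
)

```text
clock: 19.47
position: [0.6482, -0.0228, 0.2245]
ee_rot: [0.995, -0.098, -0.0, 0.0]
ft_force: [1.2, -0.1, -2.5]
grip_width: 0.12
```

```bash
python3 - <<'E'
from h import *
st()
save('wrist','w11.png')
E
```

```text
t 19.47 p [ 0.6482 -0.0228  0.2245] q [ 9.952e-01 -9.750e-02 -5.000e-04  0.000e+00] F [ 1.2 -0.1 -2.5] M [-0.08 -0.3  -0.01] w 0.12 j [-0.49  0.42  0.63  1.39 -0.24  1.41 -0.06]
[[ 0.981 -0.194 -0.001]
 [-0.194 -0.981  0.   ]
 [-0.001  0.    -1.   ]]
```

View pics/w11.png

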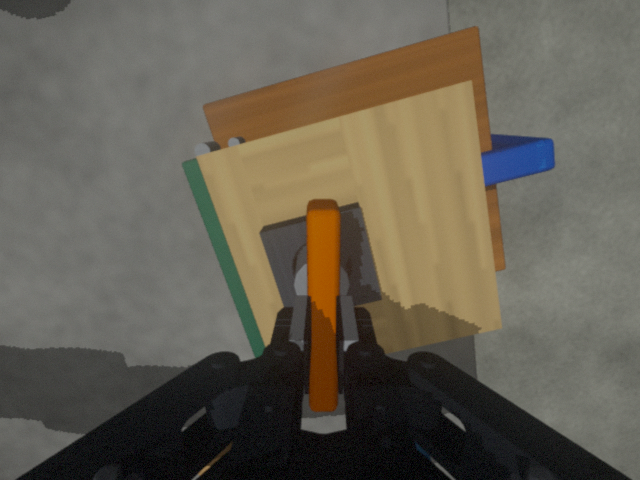

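Force fell back to −2.5 N at yaw ≈ −11°, so the blade has engaged the keyway, matching the −12° seen in the images. Pressing it home.

Request:
move_arm(
  claw=[0,0,0,0,0],
  dp=[
    [0,0,0.01],
    [0,0,0.01],
    [0,0,0.01],
    [0,0,0.005],
    [0,0,0],
  ],
  turn=[
    [0,0,0],
    [0,0,0],
    [0,0,0],
    [0,0,0],
    [0,0,0],
  ],
)

```text
clock: 19.93
position: [0.6483, -0.0228, 0.2177]
ee_rot: [0.995, -0.099, -0.0, 0.0]
ft_force: [1.4, -0.3, -3.5]
grip_width: 0.123
```

Request:
move_arm(
  claw=[0,0,0],
  dp=[
    [0,0,0.01],
    [0,0,0.005],
    [0,0,0],
  ],
  turn=[
    [0,0,0],
    [0,0,0],
    [0,0,0],
  ],
)

```text
clock: 20.18
position: [0.6486, -0.0228, 0.2155]
ee_rot: [0.995, -0.098, 0.0, -0.0]
ft_force: [0.6, -0.2, 1.8]
grip_width: 0.127
```

Request:
move_arm(
  claw=[0,0,0,0,0,0,0,0],
  dp=[
    [0,0,0],
    [0,0,0],
    [0,0,0],
    [0,0,0],
    [0,0,0],
    [0,0,0],
    [0,0,0],
    [0,0,0],
  ],
  turn=[
    [0,0,0.08],
    [0,0,0.1],
    [0,0,0.1],
    [0,0,0.1],
    [0,0,0.1],
    [0,0,0.1],
    [0,0,0.1],
    [0,0,0],
  ],
)

```text
clock: 20.85
position: [0.6491, -0.0231, 0.2158]
ee_rot: [0.933, -0.359, 0.001, -0.0]
ft_force: [2.3, -0.9, 3.0]
grip_width: 0.125
```

```bash
python3 - <<'E'
from h import *
st(); print(yawof(toolT()))
E
```

```text
t 20.85 p [ 0.6491 -0.0231  0.2158] q [ 9.333e-01 -3.592e-01  9.000e-04 -1.000e-04] F [ 2.3 -0.9  3. ] M [-0.31 -0.51  0.14] w 0.125 j [-0.55  0.44  0.72  1.41 -0.29  1.4  -0.56]
[[ 0.742 -0.67   0.002]
 [-0.67  -0.742 -0.   ]
 [ 0.002 -0.001 -1.   ]]
-42.10448082242984
```

Request:
move_arm(
  claw=[0,0,0,0,0,0,0,0],
  dp=[
    [0,0,0],
    [0,0,0],
    [0,0,0],
    [0,0,0],
    [0,0,0],
    [0,0,0],
    [0,0,0],
    [0,0,0],
  ],
  turn=[
    [0,0,0.1],
    [0,0,0.1],
    [0,0,0.1],
    [0,0,0.1],
    [0,0,0.1],
    [0,0,0.1],
    [0,0,0.1],
    [0,0,0],
  ],
)

```text
clock: 21.52
position: [0.6488, -0.0236, 0.2156]
ee_rot: [0.801, -0.598, 0.001, 0.0]
ft_force: [1.6, -2.7, 3.5]
grip_width: 0.122
```

Request:
move_arm(
  claw=[0,0,0,0,0],
  dp=[
    [0,0,0],
    [0,0,0],
    [0,0,0],
    [0,0,0],
    [0,0,0],
  ],
  turn=[
    [0,0,0.1],
    [0,0,0.1],
    [0,0,0.06],
    [0,0,0],
    [0,0,0],
  ],
)

```text
clock: 21.93
position: [0.6486, -0.0235, 0.2155]
ee_rot: [0.738, -0.675, 0.0, 0.0]
ft_force: [2.4, -3.4, 3.6]
grip_width: 0.125
```

```bash
python3 - <<'E'
from h import *
st(); print(yawof(toolT())); save('wrist','w12.png')
E
```

```text
t 21.93 p [ 0.6486 -0.0235  0.2155] q [ 7.381e-01 -6.747e-01  5.000e-04  1.000e-04] F [ 2.4 -3.4  3.6] M [-1.1  -0.41  0.19] w 0.125 j [-0.64  0.49  0.87  1.41 -0.37  1.41 -1.25]
[[ 0.089 -0.996  0.001]
 [-0.996 -0.089 -0.001]
 [ 0.001 -0.    -1.   ]]
-84.8674597196088
```

View pics/w12.png

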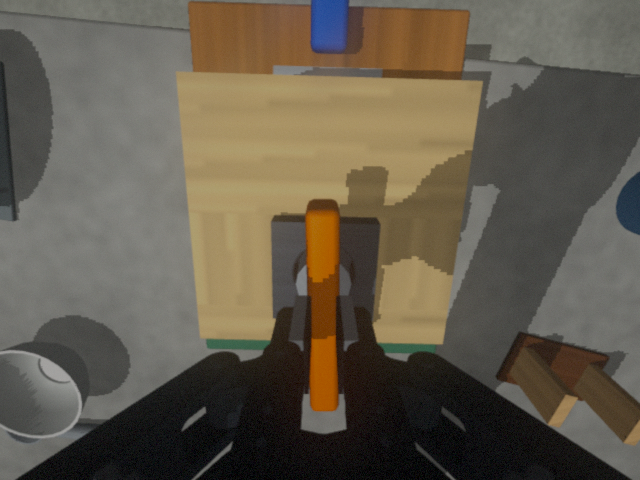

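Moment is only about 0.19 N m, which is the core's stiffness and not the stop. Turning further until the stop is felt.

Request:
move_arm(
  claw=[0,0,0,0,0],
  dp=[
    [0,0,0],
    [0,0,0],
    [0,0,0],
    [0,0,0],
    [0,0,0],
  ],
  turn=[
    [0,0,0.06],
    [0,0,0.06],
    [0,0,0.04],
    [0,0,0],
    [0,0,0],
  ],
)

```text
clock: 22.4
position: [0.6485, -0.0233, 0.2153]
ee_rot: [-0.694, 0.72, -0.0, -0.0]
ft_force: [1.5, -3.8, 3.8]
grip_width: 0.125
```

```bash
python3 - <<'E'
from h import *
st(); print(yawof(toolT()))
E
```

```text
t 22.4 p [ 0.6485 -0.0233  0.2153] q [-6.937e-01  7.202e-01 -2.000e-04 -1.000e-04] F [ 1.5 -3.8  3.8] M [-1.27 -0.37  0.16] w 0.125 j [-0.66  0.5   0.9   1.42 -0.39  1.41 -1.37]
[[-0.037 -0.999  0.   ]
 [-0.999  0.037 -0.   ]
 [ 0.    -0.    -1.   ]]
-92.14646622369307
```

Request:
move_arm(
  claw=[0,0,0,0],
  dp=[
    [0,0,0],
    [0,0,0],
    [0,0,0],
    [0,0,0],
  ],
  turn=[
    [0,0,0.06],
    [0,0,0.04],
    [0,0,0],
    [0,0,0],
  ],
)

```text
clock: 22.73
position: [0.6485, -0.0232, 0.2152]
ee_rot: [-0.665, 0.747, -0.0, -0.0]
ft_force: [1.6, -4.2, 3.1]
grip_width: 0.127
```

```bash
python3 - <<'E'
from h import *
st(); print(yawof(toolT())); save('side','s13.png')
im=cv2.imread('pics/s13.png')[165:235,345:425].astype(float); im=np.clip((im/255)**.6*255*1.2,0,255).astype(np.uint8)
cv2.imwrite('pics/s13e.png',cv2.resize(im,None,fx=8,fy=8,interpolation=cv2.INTER_CUBIC))
E
```

```text
t 22.73 p [ 0.6485 -0.0232  0.2152] q [-6.649e-01  7.469e-01 -1.000e-04 -1.000e-04] F [ 1.6 -4.2  3.1] M [-1.35 -0.34  0.36] w 0.127 j [-0.67  0.5   0.91  1.42 -0.4   1.41 -1.44]
[[-0.116 -0.993  0.   ]
 [-0.993  0.116 -0.   ]
 [ 0.    -0.    -1.   ]]
-96.6507642326658
```

View pics/s13e.png

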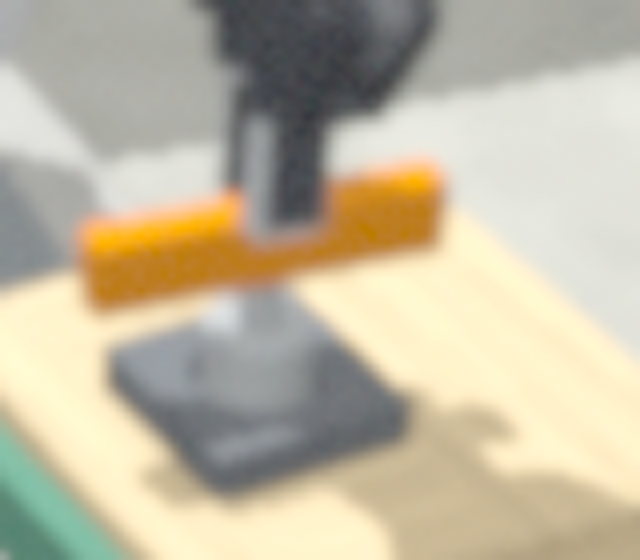

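Request:
move_arm(
  claw=[0,0,0],
  dp=[
    [0,0,0],
    [0,0,0],
    [0,0,0],
  ],
  turn=[
    [0,0,0.05],
    [0,0,0.02],
    [0,0,0],
  ],
)

```text
clock: 23.03
position: [0.6484, -0.023, 0.2152]
ee_rot: [-0.643, 0.765, -0.0, -0.0]
ft_force: [1.0, -4.5, 3.5]
grip_width: 0.129
```

```bash
python3 - <<'E'
from h import *
st(); print(yawof(toolT()))
E
```

```text
t 23.03 p [ 0.6484 -0.023   0.2152] q [-6.435e-01  7.655e-01 -1.000e-04 -1.000e-04] F [ 1.  -4.5  3.5] M [-1.51 -0.24  0.84] w 0.129 j [-0.67  0.51  0.92  1.42 -0.4   1.42 -1.49]
[[-0.172 -0.985 -0.   ]
 [-0.985  0.172 -0.   ]
 [ 0.     0.    -1.   ]]
-99.89646685179567
```

The moment climbed to 0.84 N m over the last few degrees, so the core is at its stop. Unloading, then releasing.

Request:
move_arm(
  claw=[0,0,0,0],
  dp=[
    [0.004,0,-0.005],
    [0.004,0,-0.004],
    [0,0,0],
    [0,0,0],
  ],
  turn=[
    [0,0,-0.05],
    [0,0,-0.03],
    [0,0,0],
    [0,0,0],
  ],
)

```text
clock: 23.37
position: [0.6482, -0.0241, 0.2169]
ee_rot: [-0.667, 0.745, 0.0, 0.0]
ft_force: [1.8, -2.8, 1.8]
grip_width: 0.124
```

```bash
python3 - <<'E'
from h import *
st(); print(yawof(toolT()))
E
```

```text
t 23.37 p [ 0.6482 -0.0241  0.2169] q [-6.669e-01  7.452e-01  2.000e-04  2.000e-04] F [ 1.8 -2.8  1.8] M [-0.95 -0.33  0.37] w 0.124 j [-0.66  0.5   0.91  1.41 -0.39  1.42 -1.44]
[[-0.111 -0.994 -0.   ]
 [-0.994  0.111  0.001]
 [-0.001  0.    -1.   ]]
-96.34620924286276
```

Request:
move_arm(
  claw=[0,0,0,0],
  dp=[
    [0.006,0,-0.002],
    [0.004,0,0],
    [0,0,0],
    [0,0,0],
  ],
  turn=[
    [0,0,-0.04],
    [0,0,0],
    [0,0,0],
    [0,0,0],
  ],
)

```text
clock: 23.7
position: [0.648, -0.0257, 0.2173]
ee_rot: [-0.678, 0.735, 0.0, 0.0]
ft_force: [1.1, -0.1, 1.0]
grip_width: 0.121
```

Request:
move_arm(
  claw=[0.2,0.35,0.6,0.6,0.6,0.6],
  dp=[
    [0,0,0],
    [0,0,0],
    [0,0,0],
    [0,0,0],
    [0,0,0],
    [0,0,0],
  ],
  turn=[
    [0,0,0],
    [0,0,0],
    [0,0,0],
    [0,0,0],
    [0,0,0],
    [0,0,0],
  ],
)

```text
clock: 24.2
position: [0.648, -0.0264, 0.2173]
ee_rot: [-0.678, 0.735, 0.0, 0.0]
ft_force: [-0.1, 0.7, 0.1]
grip_width: 0.599
```

```bash
python3 - <<'E'
from h import *
st(); save('wrist','w14.png')
E
```

```text
t 24.2 p [ 0.648  -0.0264  0.2173] q [-6.784e-01  7.346e-01  1.000e-04  0.000e+00] F [-0.1  0.7  0.1] M [ 0.02 -0.02  0.  ] w 0.599 j [-0.66  0.5   0.91  1.41 -0.39  1.42 -1.4 ]
[[-0.079 -0.997 -0.   ]
 [-0.997  0.079  0.   ]
 [-0.     0.    -1.   ]]
```

View pics/w14.png

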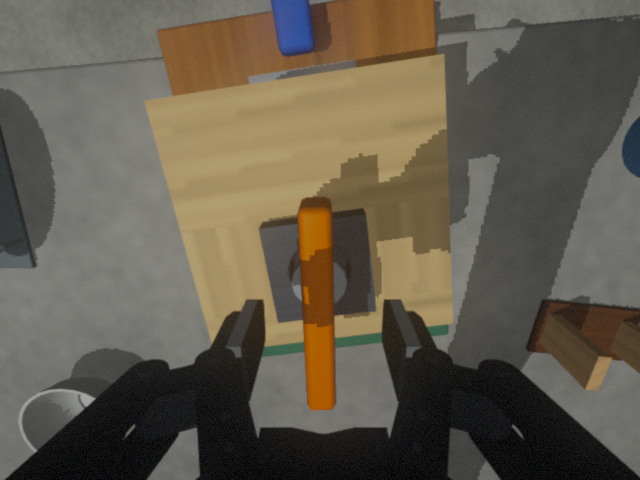

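The key stands in the lock between the open fingers with nothing touching. Lifting straight up.

Request:
move_arm(
  claw=[0.6,0.6,0.6,0.6,0.6,0.6,0.6],
  dp=[
    [0,0,-0.04],
    [0,0,-0.1],
    [0,0,-0.15],
    [0,0,-0.15],
    [0,0,-0.15],
    [0,0,-0.1],
    [0,0,0],
  ],
  turn=[
    [0,0,0],
    [0,0,0],
    [0,0,0],
    [0,0,0],
    [0,0,0],
    [0,0,0],
    [0,0,0],
  ],
)

```text
clock: 24.83
position: [0.649, -0.0272, 0.3607]
ee_rot: [-0.678, 0.735, -0.002, 0.002]
ft_force: [0.1, 0.7, -0.2]
grip_width: 0.604
```

```bash
python3 - <<'E'
from h import *
st(); T=toolT(); np.save('T15.npy',T); save('wrist','w15.png'); save('side','s15.png')
im=cv2.imread('pics/s15.png')[165:265,340:440].astype(float); im=np.clip((im/255)**.6*255*1.2,0,255).astype(np.uint8)
cv2.imwrite('pics/s15e.png',cv2.resize(im,None,fx=6,fy=6,interpolation=cv2.INTER_CUBIC))
E
```

```text
t 24.83 p [ 0.649  -0.0272  0.3607] q [-0.6784  0.7347 -0.0023  0.0022] F [ 0.1  0.7 -0.2] M [ 0.   -0.02  0.01] w 0.604 j [-0.61  0.47  0.94  1.14 -0.38  1.69 -1.43]
[[-0.079 -0.997  0.006]
 [-0.997  0.079 -0.   ]
 [-0.    -0.006 -1.   ]]
```

View pics/w15.png

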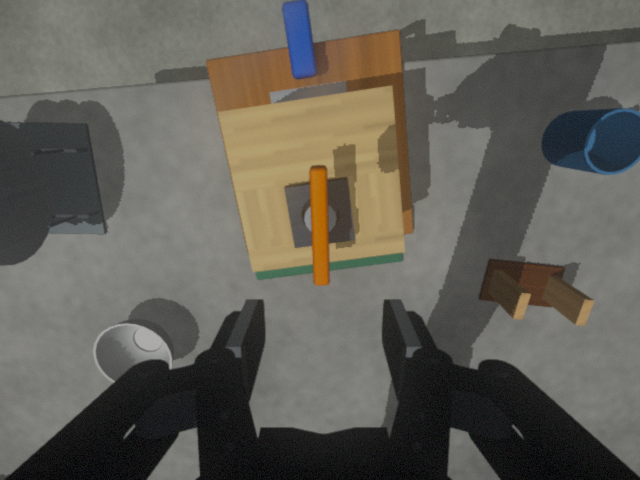

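View pics/s15e.png

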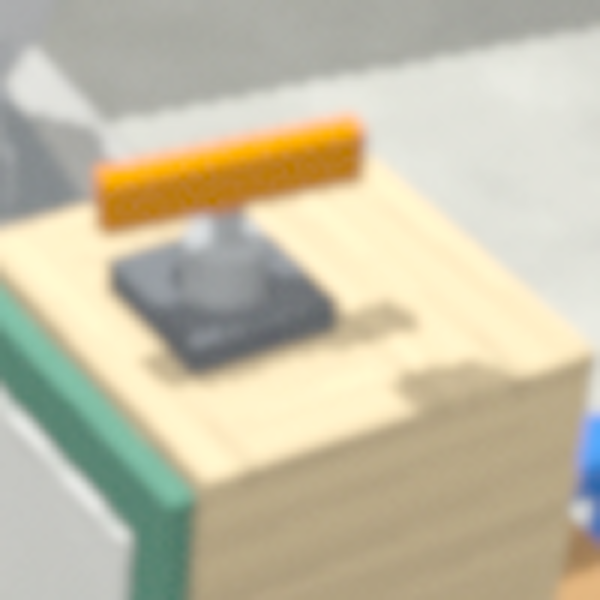

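```bash
python3 - <<'E'
from h import *
W=cams.camera_info('wrist'); S=cams.camera_info('side'); C=np.load('T15.npy')@np.array(W['tool_from_camera'])
im=cv2.imread('pics/w15.png'); h=cv2.cvtColor(im,cv2.COLOR_BGR2HSV); m=((h[...,0]>=6)&(h[...,0]<=16)&(h[...,1]>190)&(h[...,2]>80)).astype(np.uint8)
cs,_=cv2.findContours(m,cv2.RETR_EXTERNAL,cv2.CHAIN_APPROX_NONE); r=cv2.minAreaRect(max(cs,key=cv2.contourArea)); print(r)
b=cv2.boxPoints(r); b=b[np.argsort(b[:,1])]; A=b[:2].mean(0)+[0,2];B=b[2:].mean(0)
for z in (.240,.248,.256):
    p,q=onz(W,*A,z,C),onz(W,*B,z,C); d=p-q; print(z,p.round(4),q.round(4),np.linalg.norm(d).round(4),'yaw',np.degrees(np.arctan2(d[1],d[0])).round(1),((p+q)/2).round(4))
# triangulate bar top end points with side view (crop 6x at 340,165)
sp=[(365,125),(95,175)]
for uv,w in zip(sp,(A,B)): print(tri(ray(S,uv[0]/6+340,uv[1]/6+165),ray(W,*w,C)))
st()
E
```

```text
((319.0951232910156, 225.6159210205078), (117.09102630615234, 16.31014060974121), 88.49256896972656)
0.24 [ 0.6948 -0.0268  0.24  ] [ 0.5957 -0.0209  0.24  ] 0.0992 yaw -3.4 [ 0.6453 -0.0238  0.24  ]
0.248 [ 0.6957 -0.027   0.248 ] [ 0.5994 -0.0212  0.248 ] 0.0965 yaw -3.4 [ 0.6476 -0.0241  0.248 ]
0.256 [ 0.6966 -0.0272  0.256 ] [ 0.6031 -0.0216  0.256 ] 0.0938 yaw -3.4 [ 0.6499 -0.0244  0.256 ]
(array([ 0.69679278, -0.0279826 ,  0.24425184]), np.float64(0.0037143154897108905))
(array([ 0.59807562, -0.02107559,  0.2452177 ]), np.float64(0.00011569959184585147))
t 24.93 p [ 0.6483 -0.0268  0.3563] q [-6.784e-01  7.347e-01 -5.000e-04  5.000e-04] F [-0.3 -0.2 -0.5] M [ 0.01  0.03 -0.04] w 0.602 j [-0.62  0.47  0.93  1.15 -0.38  1.69 -1.43]
[[-0.08  -0.997  0.002]
 [-0.997  0.08  -0.   ]
 [-0.    -0.002 -1.   ]]
```

```bash
python3 - <<'E'
from workcell import manip
print(manip.hand_in())
E
```

```text
the job is handed in; nothing more can be done
None
```

The job was handed in at about 25 s. The door is shut, and the key is standing fully home in the lock with the core turned to its stop. The robot is clear and touches nothing. No verdict came back.

**What I did:** I pushed the door until it met its stop at about 9 N, and the side and wrist pictures show it flush. I then took the key from its stand and lowered it into the lock. I turned it while pressing until the push force fell from about 9 N to nothing, pressed it home, and turned it clockwise until the torque rose from about 0.2 to 0.84 N m. Then I unloaded, let go and lifted straight up.

**Last checks:**
- **Core:** the bar stands about 81° clockwise of the keyway's starting angle. The stop is at about 72°, and blade play should account for the rest.
- **Key:** both ends of the bar sit at the same height, within about 1 mm, so it is upright. It reads 3–4 mm lower than expected for fully home, about the same as the low reading the side camera gave on the lock.
- **Other things:** there was no sign of contact with the bowl, spoon or mug. I did not measure them again at the end; the bowl and mug are only seen in the last wrist picture.

**What disagreed:**
- **Lock position:** top and wrist measurements were within about 3 mm, but the side view read about 6 mm off in y. I centred the key by feel on the bore walls instead.
- **Keyway angle:** the pictures put it at about −12°, but the key did not drop in there at first. It dropped once centred, at about −11°.

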